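# Box up the block plane, snap its lid home and put it on the stand

## Robot

A 6-joint arm with a two-finger parallel gripper is mounted at the origin on the work surface. World frame = base frame: x ahead of the robot, y to its left, z up, the work surface at z = 0. Lengths are in m, angles in rad, forces in N, time in s.
With the tool pointing down it reaches from about 0.4 to 0.825 m from the base axis. Payload 7 kg.
Tool frame: the origin (TCP) lies midway between the tips of the shut fingers; the grasp point (between the pads) lies 19 mm behind it; z points along the fingers, x is the direction in which the jaws open and shut, and the axes are right-handed (so a half turn about z gives the same grasp; the last joint's range is limited). The gripper opens to 88 mm and grips with 3 to 60 N. Pads are 19 mm wide; open, the fingers measure 130 mm over their backs; the gripper's body (78 mm by 193 mm) begins 47 mm behind the grasp point.
Start: joints at [-0.929, 0.359, 0.012, 0, -1.224, -0.288], TCP at [0.234, -0.633, 0.227] pointing down, gripper open.
Joint ranges: [-3.07, 3.07], [-1.43, 2.12], [-1.02, 1.25], [-3.03, 1.67], [-3.05, -0], [-3.03, 3.03]. Speed limits (rad/s): [2.39, 2.39, 3.01, 3.14, 3.14, 3.14].

## Interface

Orientations are given as [roll, pitch, yaw] about the fixed x, y, z axes, in that order (R = Rz(yaw) Ry(pitch) Rx(roll)).
In Python, from station import arm, viewer, ticket gives the robot as it stands. The module is installed in compiled form; this text tells all that it offers.
- The arm moves only by the tool step_arm, never from a script. Its argument "targets" is a list of rows, each a list of 3 entries, a list of its own where there are three numbers: the shift along the tool's x, y, z in m, then the turn, a rotation vector about the tool's x, y, z in degrees, then the opening, from -1 (shut) to 1 (fully open), so that 0 is half open. A call has exactly 8 rows; each row shifts and turns the commanded pose from where the row before left it, along the tool's axes as they then stand; what a row does not reach is not made up. A row lasts 1/10 s, in which the tool goes at most 50 mm and 8.59 degrees, less where a joint would pass 70% of its speed; a pose out of reach is approached as far as the arm can. A call is refused whole if a number of a shift passes 0.05 or a number of a turn 8.59, either way. A call with a gripper value outside its range is refused whole. The fingers move at their own pace and stop on an object; "grip_force" is the grip in N (left out, the last holds). Time passes only in rows, so rows that do not move let the fingers close, or fill a call up. It gives the time, the measured TCP pose, the force and the opening at its end, in the units of the state.
- arm.get_state(): the state, without advancing time (a new reading comes with each control period).
- viewer.grab_frame(name): name is "scene" or "top"; returns (picture, depth): 420x560x3 uint8, red, green, blue; 420x560 float32, m along the optical axis (not along the pixel's ray), 0 where there is no reading.
- viewer.calibration(name): a dict with "fov_y" (degrees; the focal length in pixels is half the picture's height over the tangent of half this angle, whatever the lens; pixels are square), "cx", "cy" (the principal point, pixels), "world_to_cam" (4x4, takes a point from world to camera coordinates). Camera axes: x right, y up, looking along -z (the intrinsics and any distortion apply to the point x, -y, -z); pixel columns grow to the right and rows downward; lengths in m; the calibration is good to about 2 mm. A picture is of the moment at which its call begins. calibration takes no time and is no camera call.
- ticket.job_done(): hands the job in, once; it reports no verdict.
The state is a dict: "t": time; "q": joint angles; "qd": joint speeds; "joint_efforts": joint torques, N m; "eef_pos": TCP position; "ee_rot": TCP orientation; "force": force on the tool from outside, world axes, zero at the start; "moment": the same for the moment, N m; "width": finger opening in m.
Only numpy, scipy, OpenCV 4.12 (cv2) and the standard library are available. Lean on these libraries where they do the work, as an engineer would, in place of code of your own. Each camera call takes 0.05 s, during which the arm holds its last target.

## Task

Put the block plane away: lay it sole-down in the open white box, fit the green lid, and press both ends of the lid down until it is fully home under both spring catches. Then lift the closed box onto the low plywood stand, sitting flat and fully on it between the raised edges, and leave the other things on the bench where they are.

Things in the scene. Friction and masses are not known exactly. Their poses are not given: they have to be found in the camera images.
- plane_mid (a point): Loose block plane lying sole-down, 140 long (x), 44 wide (y), 48 high: dark cheeks, aluminium cap, brass knob at its +x end; about 0.4 kg. The point is at mid-length on the centre line, 24 mm above the sole. Grip it here across its width on the flat parallel cheeks (x = -44 to +40 mm, up to 31 mm above the sole).
- box_mouth (a point): Centre of the mouth of the loose open white box, level with its rim, 70 mm above its underside; x along its length, z up. Outside 210 (x) by 150 (y) by 70 mm, walls and floor 4 mm (202 by 142 inside); about 0.3 kg.
- catch0 (a joint): Grey upright spring catch, 44 mm wide, in the middle of the box's +x end (107 to 115 mm from the box's middle), top 15 mm above the rim. Its nose, sloped on top, reaches in to 99 mm from the middle and hooks 4 mm over the edge of a seated lid. Value: rad, 0 at rest, about 0.08 pushed outwards by a passing lid.
- catch1 (a joint): The same catch at the box's -x end.
- lid_handle (a point): Centre of the grey carrying handle on top of the loose green lid (right way up on the bench), 50 mm above the lid's lowest edge; x along its length, z up. A bar 116 long (x), 20 wide (y), 18 high, 16 mm clear of the lid's flat top, on posts at x = +-46 mm. Grip it across its 20 mm; the closed box (0.8 kg with the plane) can be lifted by it.
- lid: The lid; origin at the centre of its lowest edge. Plate 206 (x) by 150 (y) by 5 mm, underside 20 mm above the origin; below it a rounded tapered rim fits inside the box's mouth with 2 mm play, either way round. Let down on the box it first rests on the two catches' slopes, about 15 mm proud. Fully home, the plate's underside lies on the box's rim.
- lid_end0 (a point): Point on the underside of the lid's plate, 95 mm from its middle at the +x end: its height above the rim is how far that end stands proud (0 when home, up to 1 mm of play). About 5 to 15 N pressed on that end pushes it past its catch, which snaps over it. Press on the grey pad, 62 to 94 mm from the middle.
- lid_end1 (a point): The same at the lid's -x end.
- stand_top (a point): Centre of the board of the fixed low plywood stand, 50 mm above the bench; x along its length, towards its back edge. Board 270 (x) by 208 (y), with edges raised 15 mm at both sides and the back: clear from y = -93 to 93 and from the open front x = -135 to 124 mm. The box goes with its length along x, either way round.
- hammer: Bystander: hammer about 270 long lying across, on the bench beyond the work.
- screwjar: Bystander: amber jar, 72 diameter, 85 high, beyond the work.
- offcut: Bystander: pale wood offcut 50 by 140 by 28 mm beyond the work.
- plane: The whole plane; origin at the centre of its sole, same axes as plane_mid.
- tub: The whole box with its catches; origin at the centre of its underside, same axes as box_mouth.
There are look-alikes about, which are no part of the job. What is shaped like the plane but red is not meant.

How it is judged:
On the way, in this order (a step that is already met when the one before it is completed fails the run):
1. the plane lies sole-down in the box (x of plane_mid in the frame of box_mouth between -0.1 and 0.1 m and y of plane_mid in the frame of box_mouth between -0.06 and 0.06 m and z of plane_mid in the frame of box_mouth between -0.055 and -0.035 m and angle between plane_mid's own z axis and vertical below 0.12 rad and linear speed of plane below 0.03 m/s and contact force between the fingers and plane below 0.1 N), for 0.2 s.
2. with the plane in it and the box still on the bench, both ends of the lid are down fully home under the catches (x of plane_mid in the frame of box_mouth between -0.1 and 0.1 m and y of plane_mid in the frame of box_mouth between -0.06 and 0.06 m and z of plane_mid in the frame of box_mouth between -0.055 and -0.035 m and angle between plane_mid's own z axis and vertical below 0.12 rad and z of lid_end0 in the frame of box_mouth between -0.004 and 0.0025 m and z of lid_end1 in the frame of box_mouth between -0.004 and 0.0025 m and angle between the x axis of lid_handle and the x axis of box_mouth, either way round below 0.06 rad and y of lid_handle in the frame of box_mouth between -0.008 and 0.008 m and height (world z) of box_mouth below 0.076 m), for 0.2 s.
At the end, for the whole second after the job is handed in: The box rests flat on the stand's board between the raised edges (level within 0.03 rad, within 20 mm of the middle sideways, -32 to 22 mm lengthwise), the lid home at both ends (within 2.5 mm of the rim), the plane sole-down inside, all at rest and released (x of plane_mid in the frame of box_mouth between -0.1 and 0.1 m and y of plane_mid in the frame of box_mouth between -0.06 and 0.06 m and z of plane_mid in the frame of box_mouth between -0.055 and -0.035 m and angle between plane_mid's own z axis and vertical below 0.12 rad and z of lid_end0 in the frame of box_mouth between -0.004 and 0.0025 m and z of lid_end1 in the frame of box_mouth between -0.004 and 0.0025 m and angle between the x axis of lid_handle and the x axis of box_mouth, either way round below 0.06 rad and y of lid_handle in the frame of box_mouth between -0.008 and 0.008 m and x of box_mouth in the frame of stand_top between -0.032 and 0.022 m and y of box_mouth in the frame of stand_top between -0.02 and 0.02 m and z of box_mouth in the frame of stand_top between 0.064 and 0.075 m and angle between box_mouth's own z axis and vertical below 0.03 rad and angle between the x axis of box_mouth and the x axis of stand_top, either way round below 0.2 rad and linear speed of tub below 0.02 m/s); the robot touches nothing.
It fails at once if the hammer is moved by more than 30 mm (distance of hammer from where it was at the start of the episode above 0.03 m).
It fails at once if the jar is moved by more than 30 mm (distance of screwjar from where it was at the start of the episode above 0.03 m).
It fails at once if the offcut is moved by more than 30 mm (distance of offcut from where it was at the start of the episode above 0.03 m).
It also fails if it takes over 72 s, if anything falls off the work surface, if the arm or the gripper's body presses on something with over 40 N, if the wrist force passes 120 N, or if a joint passes its speed limit or range.

## Working session

There is one attempt and no reset: what is moved stays moved. The work goes in short steps, Python scripts to look and compute and a tool call to move; the robot and the scene stay as the last step left them, time stands still between calls to the robot, and variables do not carry over. Pictures are saved under pics/ and viewed, and the job is handed in when it is done.

Besides the shell and the picture viewer there is one more tool, called after "Request:" by a JSON object that holds its "op" and its "data". step_arm: Moves the arm, as the interface text tells. Its arguments: {"type":"object","properties":{"targets":{"type":"array"},"grip_force":{"type":"number"}},"required":["targets"]}

```bash
mkdir -p pics; ls; python3 - <<'E'
from station import arm, viewer, ticket
import cv2, numpy as np
print(arm.get_state())
for n in ("scene","top"):
    p,d=viewer.grab_frame(n); cv2.imwrite(f"pics/{n}0.png",p[:,:,::-1]); np.savez(f"{n}0.npz",p=p,d=d)
    print(n,{k:(np.round(v,4).tolist() if k=="world_to_cam" else v) for k,v in viewer.calibration(n).items()}, (d==0).mean())
E
```

```text
pics
{'t': 0.0, 'q': array([-9.28889201e-01,  3.59377987e-01,  1.10854919e-02, -3.20368618e-04,
       -1.22411150e+00, -2.88144178e-01]), 'qd': array([ 0.00011256,  0.00026727, -0.00051193, -0.00036764,  0.00180861,
       -0.00025964]), 'joint_efforts': array([-2.79070860e-03, -5.82718849e+01,  2.93050861e+01,  6.99748546e+00,
        6.72389375e-03, -1.56904480e-04]), 'eef_pos': array([ 0.23367074, -0.63275547,  0.22564541]), 'ee_rot': array([-3.14142451e+00, -1.62697899e-03,  1.92445004e+00]), 'force': array([0.53180596, 1.2675747 , 0.39315008]), 'moment': array([ 0.00600026, -0.01930472, -0.02767523]), 'width': 0.08737244168973303}
scene {'fov_y': 43.69805296591343, 'cx': 278.9473144286091, 'cy': 198.41463584671166, 'world_to_cam': [[-0.4618, 0.887, 0.0031, 0.1965], [-0.6384, -0.3348, 0.6931, 0.3337], [0.6158, 0.318, 0.7209, -1.8826], [0.0, 0.0, 0.0, 1.0]]} 0.003907312925170068
top {'fov_y': 47.21141717001854, 'cx': 275.3787822930196, 'cy': 213.62317165314093, 'world_to_cam': [[-0.0119, -0.9995, -0.0281, 0.0755], [0.9831, -0.0169, 0.182, -0.5584], [-0.1824, -0.0254, 0.9829, -1.143], [0.0, 0.0, 0.0, 1.0]]} 0.004043367346938775
```

View pics/scene0.png

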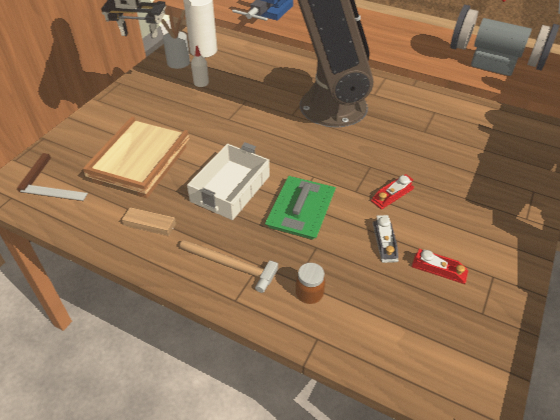

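View pics/top0.png

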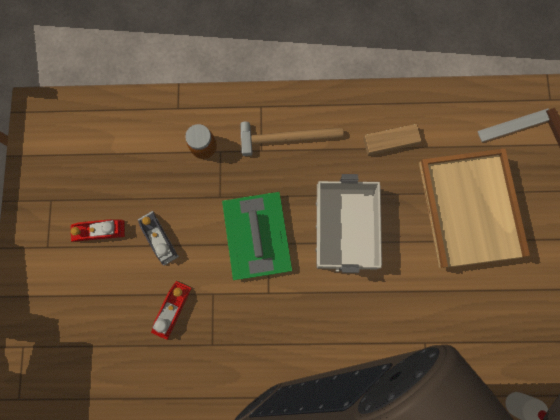

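The top view shows the dark plane at about (158,238), with red look-alikes at (97,231) and (171,310). The lid is at (257,236), the box at (349,225) and the stand at (475,210). The hammer, jar and offcut lie further out, at the top of the image. Next I'll measure them.

```bash
cat > h.py <<'E'
import numpy as np, cv2
from station import arm, viewer, ticket
class Cam:
    def __init__(s,n):
        c=viewer.calibration(n); s.f=210/np.tan(np.radians(c['fov_y'])/2); s.cx=c['cx']; s.cy=c['cy']
        s.T=np.array(c['world_to_cam']); s.R=s.T[:3,:3]; s.t=s.T[:3,3]; s.o=-s.R.T@s.t
    def ray(s,uv):
        uv=np.atleast_2d(np.asarray(uv,float))
        d=np.c_[(uv[:,0]-s.cx)/s.f,-(uv[:,1]-s.cy)/s.f,-np.ones(len(uv))]
        return d@s.R
    def onz(s,uv,z):
        d=s.ray(uv); return s.o+d*((z-s.o[2])/d[:,2])[:,None]
    def dep(s,uv,D):
        uv=np.atleast_2d(uv).astype(int); return s.o+s.ray(uv)*D[uv[:,1],uv[:,0]][:,None]
    def proj(s,P):
        c=np.atleast_2d(P)@s.R.T+s.t; return np.c_[s.cx+s.f*c[:,0]/-c[:,2], s.cy+s.f*c[:,1]/c[:,2]]
    def cloud(s,D):
        v,u=np.mgrid[:D.shape[0],:D.shape[1]]
        P=s.o+s.ray(np.c_[u.ravel(),v.ravel()])*D.ravel()[:,None]
        P[D.ravel()==0]=np.nan
        return P.reshape(D.shape+(3,))
def rect(P):
    r=cv2.minAreaRect((P[:,:2]*1000).astype(np.float32)); b=cv2.boxPoints(r)
    e=[b[1]-b[0],b[2]-b[1]]; e=max(e,key=np.linalg.norm); a=np.degrees(np.arctan2(e[1],e[0]))
    return np.round(r[0],1),np.round(r[1],1),round(float((a+90)%180-90),2)
def big(m,box=None):
    m=m.astype(np.uint8)
    if box: k=np.zeros_like(m); k[box[1]:box[3],box[0]:box[2]]=1; m=m*k
    n,l,s,c=cv2.connectedComponentsWithStats(m); i=1+s[1:,4].argmax(); return l==i
def load(n,i):
    z=np.load(f"{n}{i}.npz"); return z['p'],z['d']
E
python3 - <<'E'
from h import *
T=Cam('top'); p,d=load('top',0); C=T.cloud(d); hsv=cv2.cvtColor(p,cv2.COLOR_RGB2HSV)
for r,c in((330,100),(330,250),(180,300),(300,400),(120,60)): print('bench',np.round(np.nanmedian(C[r-5:r+6,c-5:c+6].reshape(-1,3),0),4))
# lid
g=big((hsv[...,0]>45)&(hsv[...,0]<85)&(hsv[...,1]>120)); 
ys,xs=np.nonzero(g); P=C[g]; print('lid green z',np.round(np.nanpercentile(P[:,2],[5,50,95]),4), rect(T.onz(np.c_[xs,ys],.025)))
# region height masks
def hm(box,lo,hi):
    m=(C[...,2]>lo)&(C[...,2]<hi); return big(m,box)
for n,box,lo,hi in(('handle',(225,190,290,280),.04,.07),('boxrim',(310,170,390,280),.06,.075),('catch',(310,170,390,280),.077,.095),('stand',(415,145,530,275),.04,.058),('standedge',(415,145,530,275),.06,.075),('planebody',(130,205,190,270),.015,.09)):
    m=hm(box,lo,hi); ys,xs=np.nonzero(m); Q=C[m]; print(n,len(Q),'z',np.round(np.nanpercentile(Q[:,2],[5,50,95]),4),rect(Q), 'bbox',xs.min(),ys.min(),xs.max(),ys.max())
# bystanders
for n,box in(('hammer',(235,110,350,165)),('jar',(180,118,220,165)),('offcut',(360,120,425,160)),('red1',(60,210,130,250)),('red2',(145,275,200,345))):
    m=hm(box,.012,.2); Q=C[m]; print(n,len(Q),'z',np.round(np.nanpercentile(Q[:,2],[5,50,95]),4),rect(Q))
E
python3 -c "
import cv2
i=cv2.imread('pics/top0.png'); cv2.imwrite('pics/crop0.png',cv2.resize(i[180:290,120:400],None,fx=2.8,fy=2.8,interpolation=3))"
```

```text
bench [ 0.2794  0.5138 -0.0011]
bench [ 0.2756  0.1355 -0.0005]
bench [ 6.579e-01  2.900e-03 -2.000e-04]
bench [ 0.3445 -0.2402 -0.0004]
bench [ 0.8402  0.6553 -0.0018]
lid green z [0.0204 0.0243 0.0283] (array([510.7, 117.4]), array([205.9, 149.3]), 8.17)
handle 383 z [0.0529 0.0576 0.0619] (array([511.3, 117.3]), array([116.3,  20.2]), 8.14) bbox 249 210 262 256
boxrim 364 z [0.0612 0.0674 0.0727] (array([532.9, -78.6]), array([ 88.8, 214.1]), -1.72) bbox 317 179 353 266
catch 151 z [0.0792 0.0844 0.0894] (array([ 420.2, -107.8]), array([41.9, 19.7]), 89.03) bbox 341 264 359 272
stand 7861 z [0.0458 0.0496 0.0537] (array([ 564.1, -427.5]), array([260.9, 192.9]), 6.83) bbox 428 154 525 266
standedge 1472 z [0.0608 0.0644 0.0681] (array([ 568.3, -419.1]), array([271., 211.]), 6.64) bbox 422 148 529 266
planebody 631 z [0.018  0.0296 0.0468] (array([508.2, 371.9]), array([125.3,  44.7]), 30.61) bbox 139 213 175 262
hammer 1164 z [0.0154 0.0228 0.0276] (array([768.6,  23. ]), array([269.7,  89.3]), 88.87)
jar 784 z [0.0239 0.0816 0.0867] (array([752.4, 258.2]), array([67.8, 66.6]), 68.81)
offcut 1078 z [0.0198 0.0269 0.031 ] (array([ 760.1, -239. ]), array([ 51.8, 141.9]), -78.87)
red1 755 z [0.0138 0.0291 0.046 ] (array([532.5, 529.2]), array([ 45.8, 132. ]), -85.78)
red2 881 z [0.0137 0.0291 0.0471] (array([326.8, 333.4]), array([ 45.8, 130.9]), -24.28)
```

View pics/crop0.png

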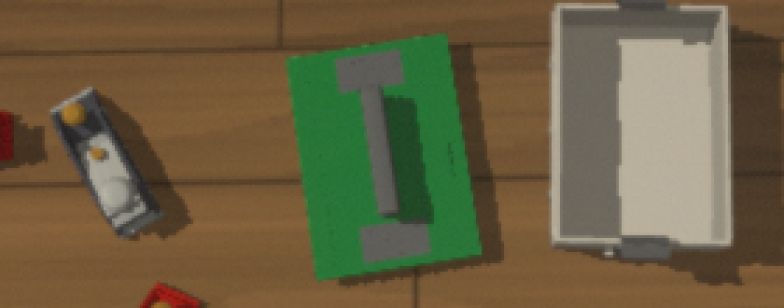

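```bash
python3 - <<'E'
from h import *
T=Cam('top'); p,d=load('top',0); C=T.cloud(d); hsv=cv2.cvtColor(p,cv2.COLOR_RGB2HSV)
S=Cam('scene'); ps,ds=load('scene',0); CS=S.cloud(ds)
def reg(C,x0,x1,y0,y1,lo,hi):
    m=(C[...,2]>lo)&(C[...,2]<hi)&(C[...,0]>x0)&(C[...,0]<x1)&(C[...,1]>y0)&(C[...,1]<y1); return m
for nm,cc in(('top',C),('scene',CS)):
    b=reg(cc,.38,.68,-.18,.0,.062,.075); print(nm,'rim',rect(cc[b]),b.sum())
    k=reg(cc,.38,.68,-.2,.0,.079,.095); Q=cc[k]; 
    for s in (0,1):
        q=Q[(Q[:,0]>.53)==s]; print('  catch',s,len(q),np.round(q.mean(0),4),rect(q)) if len(q) else 0
    for lo in(.006,.010,.015):
        b=reg(cc,.42,.60,.29,.46,lo,.09); print(nm,'plane',lo,rect(cc[b]),b.sum())
    b=reg(cc,.40,.62,.02,.22,.018,.032); print(nm,'lid',rect(cc[b]))
    b=reg(cc,.40,.62,.02,.22,.05,.066); print(nm,'handle',rect(cc[b]))
    b=reg(cc,.3,.8,-.6,-.28,.058,.07); print(nm,'standedges',rect(cc[b]),b.sum())
# white mask on rim
w=(hsv[...,1]<60)&(hsv[...,2]>90); w=big(w,(312,176,388,276)); ys,xs=np.nonzero(w); print('white',rect(T.onz(np.c_[xs,ys],.07)))
# bench height in scene
for P in((.28,.2,0),(.66,0,0),(.6,.3,0),(.35,-.3,0)):
    u=np.round(S.proj(P)[0]).astype(int); q=CS[u[1]-4:u[1]+5,u[0]-4:u[0]+5].reshape(-1,3); print(np.round(np.nanmedian(q,0),4))
# plane colours along axis
def knob(cc,pp,hs):
    m=reg(cc,.42,.60,.29,.46,.02,.09)&(hs[...,0]>8)&(hs[...,0]<28)&(hs[...,1]>130); return np.round(cc[m].mean(0),4),m.sum()
print(knob(C,p,hsv),knob(CS,ps,cv2.cvtColor(ps,cv2.COLOR_RGB2HSV)))
E
```

```text
top rim (array([ 530.6, -106.1]), array([147.9, 217.7]), -0.15) 401
  catch 0 144 [ 0.4193 -0.1078  0.0849] (array([ 420.1, -107.8]), array([41.9, 19.5]), 89.03)
  catch 1 142 [ 0.6392 -0.1154  0.0846] (array([ 639.2, -115.5]), array([41.4, 19.7]), 88.81)
top plane 0.006 (array([509.8, 377.4]), array([141.7, 147.8]), -79.92) 938
top plane 0.01 (array([509.3, 372.5]), array([132.7,  44.7]), 30.56) 821
top plane 0.015 (array([507.3, 371.3]), array([127.6,  44.7]), 30.61) 696
top lid (array([511.4, 117.4]), array([206.8, 150. ]), 8.19)
top handle (array([511.3, 117.4]), array([116.3,  20. ]), 8.1)
top standedges (array([ 568.5, -419.9]), array([270.9, 213. ]), 6.76) 1581
scene rim (array([ 536.5, -104.5]), array([151. , 225.3]), -0.47) 436
  catch 0 87 [ 0.4257 -0.1078  0.0849] (array([ 426.2, -108.2]), array([41.6, 24.6]), 86.9)
  catch 1 64 [ 0.6447 -0.1134  0.0854] (array([ 645.5, -114.1]), array([18.8, 42.9]), -89.98)
scene plane 0.006 (array([491.7, 360.9]), array([195.6, 128.6]), 55.51) 806
scene plane 0.01 (array([515.6, 373.4]), array([135.3,  45.9]), 30.81) 718
scene plane 0.015 (array([514.9, 373. ]), array([133.8,  45.9]), 30.81) 590
scene lid (array([514.6, 117.1]), array([213.6, 151.3]), 7.97)
scene handle (array([517.4, 117.7]), array([118.5,  21.5]), 8.05)
scene standedges (array([ 574.9, -420. ]), array([275.1, 218.7]), 7.76) 870
white (array([ 524.1, -109.7]), array([156.7, 221.6]), -1.79)
[ 2.779e-01  1.997e-01 -1.000e-04]
[ 6.573e-01 -3.000e-04 -0.000e+00]
[6.014e-01 2.992e-01 2.000e-04]
[ 0.351  -0.2999  0.0004]
(array([0.5447, 0.3935, 0.0315]), np.int64(67)) (array([0.5514, 0.3956, 0.0318]), np.int64(53))
```

```bash
python3 - <<'E'
from h import *
T=Cam('top'); p,d=load('top',0); C=T.cloud(d)
S=Cam('scene'); ps,ds=load('scene',0); CS=S.cloud(ds)
cv2.imwrite('pics/crop1.png',np.hstack([cv2.resize(p[140:280,410:540],(520,560),interpolation=3)[:,:,::-1],]))
def R(a): a=np.radians(a); return np.array([[np.cos(a),-np.sin(a)],[np.sin(a),np.cos(a)]])
for n,cc in(('top',C),('scene',CS)):
    m=(cc[...,2]>.058)&(cc[...,2]<.07); 
    # stand edges: local coordinates
    L=(cc[...,:2]-np.array([.5685,-.42]))@R(6.75)
    for nm,a in(('+x',(L[...,0]>.115)&(L[...,0]<.16)&(abs(L[...,1])<.08)),('-x',(L[...,0]<-.115)&(L[...,0]>-.16)&(abs(L[...,1])<.08)),('+y',(L[...,1]>.085)&(L[...,1]<.125)&(abs(L[...,0])<.1)),('-y',(L[...,1]<-.085)&(L[...,1]>-.125)&(abs(L[...,0])<.1))):
        k=a&m; print(n,'stand',nm,k.sum(),np.round(np.nanpercentile(L[k],[5,50,95],axis=0),4).tolist() if k.sum() else '')
    # box rim
    L=(cc[...,:2]-np.array([.529,-.1115]))@R(-1.9); m=(cc[...,2]>.062)&(cc[...,2]<.078)
    for nm,i,s in(('+x',0,1),('-x',0,-1),('+y',1,1),('-y',1,-1)):
        h=(.105,.075)[i]; v=L[...,i]*s; o=L[...,1-i]
        k=m&(v>h-.012)&(v<h+.012)&(abs(o)<(.068 if i==0 else .09))
        if i==0: k&=abs(o)>.028
        if k.sum()>8:
            sl=np.polyfit(o[k],L[...,i][k],1); print(n,'rim',nm,k.sum(),np.round(np.percentile(v[k],[5,50,95]),4),'deg',np.round(np.degrees(sl[0]),2))
E
```

```text
top stand +x 315 [[0.1231, -0.0705], [0.1282, 0.0005], [0.1339, 0.072]]
top stand -x 0 
top stand +y 432 [[-0.0908, 0.0942], [-0.0019, 0.1002], [0.0894, 0.1053]]
top stand -y 469 [[-0.0903, -0.1027], [-0.0022, -0.0964], [0.088, -0.0913]]
top rim +x 81 [0.101  0.1029 0.1057] deg 0.18
top rim -x 59 [0.1003 0.1024 0.1043] deg -0.2
top rim +y 180 [0.0721 0.0747 0.0773] deg 0.19
top rim -y 179 [0.0709 0.0733 0.0772] deg 0.13
scene stand +x 215 [[0.1275, -0.0699], [0.1352, 0.0051], [0.141, 0.0732]]
scene stand -x 0 
scene stand +y 223 [[-0.0882, 0.0932], [0.0083, 0.1007], [0.0894, 0.1059]]
scene stand -y 227 [[-0.0861, -0.1043], [0.0082, -0.0958], [0.093, -0.0905]]
scene rim +x 73 [0.1054 0.1094 0.1128] deg -0.07
scene rim -x 57 [0.0935 0.0972 0.1014] deg -0.05
scene rim +y 157 [0.0706 0.0749 0.0788] deg 0.26
scene rim -y 134 [0.0687 0.0719 0.0761] deg 0.33
```

View pics/crop1.png

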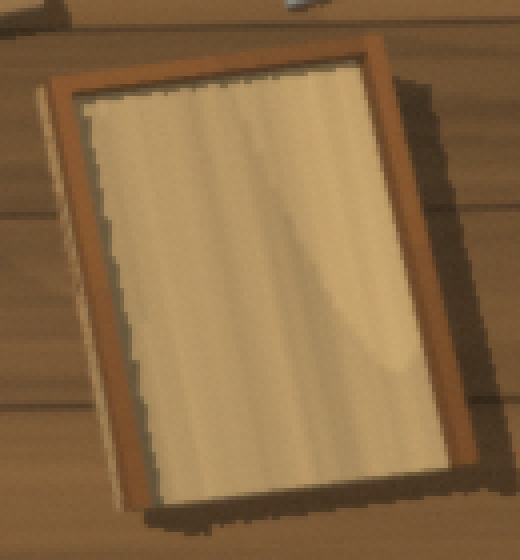

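```bash
cat > plan.py <<'E'
from h import *
import json
from scipy.spatial.transform import Rotation as Ro
def Rt(rpy): return Ro.from_euler('xyz',rpy)
def plan(wps,op,start=None,vmax=.045,wmax=8.0,ease=True):
    """wps: list of (x,y,z,yawdeg[,vmax]); tool pointing down. prints rows of 8"""
    s=arm.get_state(); p=np.array(s['eef_pos']); R=Rt(s['ee_rot'])
    if start is not None: p=np.array(start[:3]); R=Rt([np.pi,0,np.radians(start[3])])
    rows=[]
    for w in wps:
        v=w[4] if len(w)>4 else vmax
        tgt=np.array(w[:3]); Rw=Rt([np.pi,0,np.radians(w[3])])
        for _ in range(100):
            dp=R.inv().apply(tgt-p); dr=np.degrees((R.inv()*Rw).as_rotvec())
            n=max(np.linalg.norm(dp)/v,np.linalg.norm(dr)/wmax)
            if np.linalg.norm(dp)<.0006 and np.linalg.norm(dr)<.15: break
            n=int(np.ceil(n-1e-6)); n=max(n,1)
            a=np.round(dp/n,3 if np.linalg.norm(dp/n)>.004 else 4); b=np.round(dr/n,1)
            rows.append([a.tolist(),b.tolist(),op]); p=p+R.apply(a); R=R*Ro.from_rotvec(np.radians(b))
    while len(rows)%8: rows.append([[0,0,0],[0,0,0],op])
    for i in range(0,len(rows),8): print(json.dumps(rows[i:i+8]).replace('-0.0,','0,').replace('0.0,','0,').replace('0.0]','0]').replace('-0]','0]'))
    e=R.as_euler('xyz'); print('end',np.round(p,4),np.round(np.degrees(e),2), 'calls',len(rows)//8)
def st():
    s=arm.get_state(); print('t',round(s['t'],2),'p',np.round(s['eef_pos'],4),'rpy',np.round(np.degrees(s['ee_rot']),2),'F',np.round(s['force'],1),'M',np.round(s['moment'],2),'w',round(s['width'],4))
E
python3 - <<'E'
from plan import *
plan([(.50,-.40,.2,112),(.56,0,.17,118),(.512,.373,.10,120.6)],1)
E
```

```text
[[[0.016, 0.041, 0.003], [0, 0, -0.2], 1], [[0.016, 0.041, 0.003], [0, 0, -0.2], 1], [[0.015, 0.042, 0.003], [0, 0, -0.2], 1], [[0.015, 0.041, 0.003], [0, 0, -0.2], 1], [[0.015, 0.042, 0.003], [0, 0, -0.2], 1], [[0.015, 0.042, 0.004], [0, 0, -0.2], 1], [[0.015, 0.041, 0.003], [0, 0, -0.3], 1], [[0.015, 0.042, 0.004], [0, -0.1, -0.2], 1]]
[[[0.035, 0.021, 0.003], [0, 0, -0.6], 1], [[0.035, 0.021, 0.003], [0, 0, -0.6], 1], [[0.034, 0.021, 0.003], [0, 0, -0.6], 1], [[0.034, 0.022, 0.003], [0, 0, -0.6], 1], [[0.034, 0.022, 0.003], [0, 0, -0.6], 1], [[0.034, 0.022, 0.003], [0, 0, -0.6], 1], [[0.033, 0.023, 0.003], [0, 0, -0.6], 1], [[0.033, 0.023, 0.003], [0, 0, -0.6], 1]]
[[[0.033, 0.023, 0.003], [0, 0, -0.6], 1], [[0.033, 0.023, 0.003], [0, 0, -0.6], 1], [[0.039, 0.015, 0.008], [0, 0, -0.3], 1], [[0.039, 0.015, 0.008], [0, 0, -0.3], 1], [[0.039, 0.015, 0.008], [0, 0, -0.3], 1], [[0.039, 0.015, 0.008], [0, 0, -0.3], 1], [[0.039, 0.016, 0.008], [0, 0, -0.3], 1], [[0.039, 0.016, 0.007], [0, 0, -0.3], 1]]
[[[0.039, 0.016, 0.008], [0, 0, -0.3], 1], [[0.038, 0.016, 0.007], [0, 0, -0.3], 1], [[0.038, 0.016, 0.008], [0, 0, -0.2], 1], [[0, 0, 0], [0, 0, 0], 1], [[0, 0, 0], [0, 0, 0], 1], [[0, 0, 0], [0, 0, 0], 1], [[0, 0, 0], [0, 0, 0], 1], [[0, 0, 0], [0, 0, 0], 1]]
end [0.512  0.3725 0.0996] [-1.7999e+02  1.0000e-02  1.2057e+02] calls 4
```

Request:
{"op": "step_arm", "data": {"targets": [[[0.016, 0.041, 0.003], [0, 0, -0.2], 1], [[0.016, 0.041, 0.003], [0, 0, -0.2], 1], [[0.015, 0.042, 0.003], [0, 0, -0.2], 1], [[0.015, 0.041, 0.003], [0, 0, -0.2], 1], [[0.015, 0.042, 0.003], [0, 0, -0.2], 1], [[0.015, 0.042, 0.004], [0, 0, -0.2], 1], [[0.015, 0.041, 0.003], [0, 0, -0.3], 1], [[0.015, 0.042, 0.004], [0, -0.1, -0.2], 1]]}}

```text
t: 0.9
eef_pos: [0.5011, -0.3989, 0.2002]
ee_rot: [-3.141, 0.001, 1.954]
force: [0.3, -0.1, -0.6]
width: 0.0871
```

Request:
{"op": "step_arm", "data": {"targets": [[[0.035, 0.021, 0.003], [0, 0, -0.6], 1], [[0.035, 0.021, 0.003], [0, 0, -0.6], 1], [[0.034, 0.021, 0.003], [0, 0, -0.6], 1], [[0.034, 0.022, 0.003], [0, 0, -0.6], 1], [[0.034, 0.022, 0.003], [0, 0, -0.6], 1], [[0.034, 0.022, 0.003], [0, 0, -0.6], 1], [[0.033, 0.023, 0.003], [0, 0, -0.6], 1], [[0.033, 0.023, 0.003], [0, 0, -0.6], 1]]}}

```text
t: 1.7
eef_pos: [0.5488, -0.0789, 0.1758]
ee_rot: [-3.141, 0.002, 2.039]
force: [1.7, -0.6, 0.2]
width: 0.0876
```

Request:
{"op": "step_arm", "data": {"targets": [[[0.033, 0.023, 0.003], [0, 0, -0.6], 1], [[0.033, 0.023, 0.003], [0, 0, -0.6], 1], [[0.039, 0.015, 0.008], [0, 0, -0.3], 1], [[0.039, 0.015, 0.008], [0, 0, -0.3], 1], [[0.039, 0.015, 0.008], [0, 0, -0.3], 1], [[0.039, 0.015, 0.008], [0, 0, -0.3], 1], [[0.039, 0.016, 0.008], [0, 0, -0.3], 1], [[0.039, 0.016, 0.007], [0, 0, -0.3], 1]]}}

```text
t: 2.5
eef_pos: [0.5275, 0.25, 0.1219]
ee_rot: [-3.141, 0.002, 2.091]
force: [2.0, -0.4, -0.1]
width: 0.088
```

Request:
{"op": "step_arm", "data": {"targets": [[[0.039, 0.016, 0.008], [0, 0, -0.3], 1], [[0.038, 0.016, 0.007], [0, 0, -0.3], 1], [[0.038, 0.016, 0.008], [0, 0, -0.2], 1], [[0, 0, 0], [0, 0, 0], 1], [[0, 0, 0], [0, 0, 0], 1], [[0, 0, 0], [0, 0, 0], 1], [[0, 0, 0], [0, 0, 0], 1], [[0, 0, 0], [0, 0, 0], 1]]}}

```text
t: 3.3
eef_pos: [0.5126, 0.3711, 0.0998]
ee_rot: [3.141, 0.002, 2.103]
force: [0.7, -0.1, -0.4]
width: 0.0874
```

```bash
python3 - <<'E'
from plan import *
st()
T=Cam('top');S=Cam('scene'); tcp=arm.get_state()['eef_pos']; out=[]
for n,c in(('top',T),('scene',S)):
    p,d=viewer.grab_frame(n); np.savez(f'{n}1.npz',p=p,d=d)
    u=np.round(c.proj(tcp)[0]).astype(int); print(n,u)
    q=p.copy(); q=q[max(u[1]-60,0):u[1]+60,u[0]-60:u[0]+60]
    cv2.circle(q,(60,60),1,(0,255,0),-1); out.append(cv2.resize(q,(396,396),interpolation=3))
cv2.imwrite('pics/g1.png',np.hstack(out)[:,:,::-1])
E
```

```text
t 3.3 p [0.5126 0.3711 0.0998] rpy [1.7999e+02 9.0000e-02 1.2050e+02] F [ 0.7 -0.1 -0.4] M [ 0.01 -0.05  0.01] w 0.0874
top [148 231]
scene [389 217]
```

View pics/g1.png

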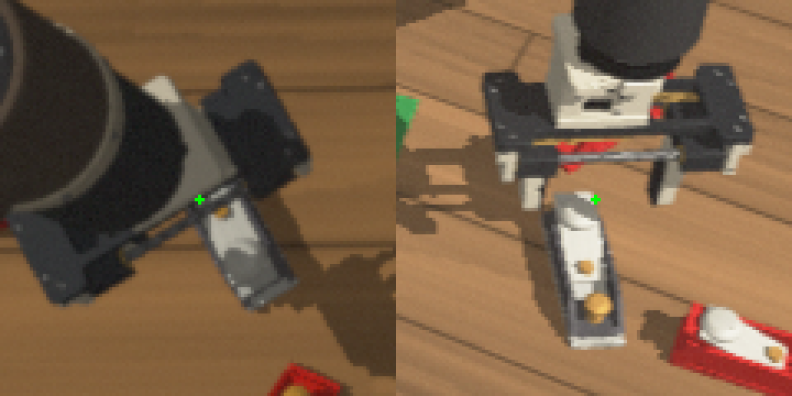

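The top crop has the gripper at the plane's waist, with the TCP mark at crop (199,200). In the scene crop the fingertips at (532,205) and (663,203) straddle the mark, about 1 px below it. So the top camera agrees with the robot, and the scene camera reads x about 3–4 mm high. I'll go down and grip.

Request:
{"op": "step_arm", "data": {"targets": [[[0.001, 0, 0.02], [0, 0, 0], 1], [[0.001, 0, 0.025], [0, 0, 0], 1], [[0, 0, 0.025], [0, 0, 0], 1], [[0, 0, 0.015], [0, 0, 0], 1], [[0, 0, 0.0085], [0, 0, 0], 1], [[0, 0, 0], [0, 0, 0], 1], [[0, 0, 0], [0, 0, 0], -1], [[0, 0, 0], [0, 0, 0], -1]], "grip_force": 35}}

```text
t: 4.2
eef_pos: [0.5118, 0.3741, 0.007]
ee_rot: [3.14, 0.001, 2.104]
force: [-0.5, 0.1, 0.6]
width: 0.0768
```

Request:
{"op": "step_arm", "data": {"targets": [[[0, 0, 0], [0, 0, 0], -1], [[0, 0, 0], [0, 0, 0], -1], [[0, 0, 0], [0, 0, 0], -1], [[0, 0, 0], [0, 0, 0], -1], [[0, 0, 0], [0, 0, 0], -1], [[0, 0, -0.01], [0, 0, 0], -1], [[0, 0, -0.02], [0, 0, 0], -1], [[0, 0, -0.02], [0, 0, 0], -1]]}}

```text
t: 5.0
eef_pos: [0.5106, 0.3729, 0.0559]
ee_rot: [-3.139, 0.002, 2.104]
force: [1.0, 1.2, -4.0]
width: 0.0435
```

```bash
python3 - <<'E'
from plan import *
st()
plan([(.515,.36,.13,117),(.5293,-.1108,.13,88.2)],-1)
E
```

```text
t 5.0 p [0.5106 0.3729 0.0559] rpy [-1.7986e+02  1.4000e-01  1.2056e+02] F [ 1.   1.2 -4. ] M [ 0.08 -0.1  -0.04] w 0.0435
[[[-0.007, -0.001, -0.037], [-0.1, 0.1, 1.8], -1], [[-0.007, -0.002, -0.037], [0, 0, 1.8], -1], [[-0.039, -0.018, 0], [0, 0, 2.6], -1], [[-0.039, -0.016, 0], [0, 0, 2.6], -1], [[-0.04, -0.015, 0], [0, 0, 2.6], -1], [[-0.041, -0.013, 0], [0, 0, 2.6], -1], [[-0.041, -0.011, 0], [0, 0, 2.6], -1], [[-0.042, -0.009, 0], [0, 0, 2.6], -1]]
[[[-0.042, -0.007, 0], [0, 0, 2.6], -1], [[-0.043, -0.005, 0], [0, 0, 2.6], -1], [[-0.043, -0.003, 0], [0, 0, 2.7], -1], [[-0.043, -0.002, 0], [0, 0, 2.6], -1], [[-0.042, 0.001, 0], [0, 0.1, 2.7], -1], [[0, 0, 0], [0, 0, 0], -1], [[0, 0, 0], [0, 0, 0], -1], [[0, 0, 0], [0, 0, 0], -1]]
end [ 0.5296 -0.1106  0.1304] [-1.7999e+02 -4.0000e-02  8.8160e+01] calls 2
```

Gripped: 43.5 mm wide, with −4 N of load. Next I'll carry it over to the box.

Request:
{"op": "step_arm", "data": {"targets": [[[-0.007, -0.001, -0.037], [-0.1, 0.1, 1.8], -1], [[-0.007, -0.002, -0.037], [0, 0, 1.8], -1], [[-0.039, -0.018, 0], [0, 0, 2.6], -1], [[-0.039, -0.016, 0], [0, 0, 2.6], -1], [[-0.04, -0.015, 0], [0, 0, 2.6], -1], [[-0.041, -0.013, 0], [0, 0, 2.6], -1], [[-0.041, -0.011, 0], [0, 0, 2.6], -1], [[-0.042, -0.009, 0], [0, 0, 2.6], -1]]}}

```text
t: 5.8
eef_pos: [0.5225, 0.1021, 0.1299]
ee_rot: [3.141, -0.001, 1.768]
force: [0.6, -0.7, -3.9]
width: 0.0439
```

Request:
{"op": "step_arm", "data": {"targets": [[[-0.042, -0.007, 0], [0, 0, 2.6], -1], [[-0.043, -0.005, 0], [0, 0, 2.6], -1], [[-0.043, -0.003, 0], [0, 0, 2.7], -1], [[-0.043, -0.002, 0], [0, 0, 2.6], -1], [[-0.042, 0.001, 0], [0, 0.1, 2.7], -1], [[0, 0, 0], [0, 0, 0], -1], [[0, 0, 0], [0, 0, 0], -1], [[0, 0, 0], [0, 0, 0], -1]]}}

```text
t: 6.6
eef_pos: [0.5299, -0.1096, 0.1295]
ee_rot: [3.141, -0.003, 1.539]
force: [0.1, 0.6, -3.4]
width: 0.0437
```

```bash
python3 - <<'E'
from plan import *
st()
out=[]
for n in('top','scene'):
    p,d=viewer.grab_frame(n); np.savez(f'{n}2.npz',p=p,d=d); u=Cam(n).proj(arm.get_state()['eef_pos'])[0].astype(int)
    out.append(cv2.resize(p[max(u[1]-60,0):,u[0]-60:][:120,:120],(396,396),interpolation=3))
cv2.imwrite('pics/g2.png',np.hstack(out)[:,:,::-1])
E
```

```text
t 6.6 p [ 0.5299 -0.1096  0.1295] rpy [ 1.7995e+02 -1.6000e-01  8.8180e+01] F [ 0.1  0.6 -3.4] M [ 0.02 -0.04 -0.05] w 0.0437
```

View pics/g2.png

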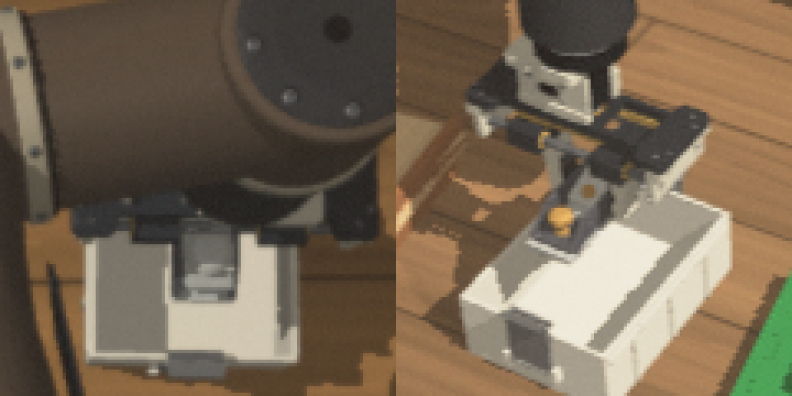

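Both crops show the plane held sole-down over the box and in line with it. I'll lower it now.

Request:
{"op": "step_arm", "data": {"targets": [[[-0.001, 0, 0.02], [0, 0, 0], -1], [[0, 0, 0.03], [0, 0, 0], -1], [[0, 0, 0.03], [0, 0, 0], -1], [[0, 0, 0.02], [0, 0, 0], -1], [[0, 0, 0.01], [0, 0, 0], -1], [[0, 0, 0.006], [0, 0, 0], -1], [[0, 0, 0.002], [0, 0, 0], -1], [[0, 0, 0], [0, 0, 0], -1]]}}

```text
t: 7.5
eef_pos: [0.5309, -0.1104, 0.0121]
ee_rot: [3.139, -0.003, 1.539]
force: [-0.8, 0.1, -3.6]
width: 0.0437
```

Request:
{"op": "step_arm", "data": {"targets": [[[0, 0, 0], [0, 0, 0], 0.35], [[0, 0, 0], [0, 0, 0], 0.35], [[0, 0, 0], [0, 0, 0], 0.35], [[0, 0, 0], [0, 0, 0], 0.35], [[0, 0, -0.01], [0, 0, 0], 0.35], [[0, 0, -0.03], [0, 0, 0], 0.35], [[0, 0, -0.04], [0, 0, 0], 0.35], [[0, 0, -0.045], [0, 0, 0], 0.35]]}}

```text
t: 8.3
eef_pos: [0.5292, -0.1112, 0.1379]
ee_rot: [-3.141, -0.002, 1.539]
force: [1.3, 0.4, -0.1]
width: 0.0592
```

```bash
python3 - <<'E'
from plan import *
st()
plan([(.525,.02,.165,92),(.511,.1173,.13,98.15)],.2)
E
```

```text
t 8.3 p [ 0.5292 -0.1112  0.1379] rpy [-1.7997e+02 -1.2000e-01  8.8170e+01] F [ 1.3  0.4 -0.1] M [-0.01 -0.28  0.01] w 0.0592
[[[0.044, -0.003, -0.009], [0, 0, -1.3], 0.2], [[0.044, -0.002, -0.009], [0, -0.1, -1.3], 0.2], [[0.043, 0, -0.009], [0, 0, -1.2], 0.2], [[0.033, -0.004, 0.012], [0, 0, -2.1], 0.2], [[0.033, -0.002, 0.012], [0, 0, -2.0], 0.2], [[0.032, -0.002, 0.011], [0, 0, -2.1], 0.2], [[0, 0, 0], [0, 0, 0], 0.2], [[0, 0, 0], [0, 0, 0], 0.2]]
end [0.5106 0.1171 0.1301] [-1.7998e+02 -3.0000e-02  9.8170e+01] calls 1
```

Request:
{"op": "step_arm", "data": {"targets": [[[0.044, -0.003, -0.009], [0, 0, -1.3], 0.2], [[0.044, -0.002, -0.009], [0, -0.1, -1.3], 0.2], [[0.043, 0, -0.009], [0, 0, -1.2], 0.2], [[0.033, -0.004, 0.012], [0, 0, -2.1], 0.2], [[0.033, -0.002, 0.012], [0, 0, -2.0], 0.2], [[0.032, -0.002, 0.011], [0, 0, -2.1], 0.2], [[0, 0, 0], [0, 0, 0], 0.2], [[0, 0, 0], [0, 0, 0], 0.2]]}}

```text
t: 9.1
eef_pos: [0.5113, 0.1178, 0.1293]
ee_rot: [3.14, -0.0, 1.715]
force: [0.3, -0.1, 0.1]
width: 0.0527
```

```bash
python3 - <<'E'
from plan import *
st()
out=[]
for n in('top','scene'):
    p,d=viewer.grab_frame(n); np.savez(f'{n}3.npz',p=p,d=d)
    out.append(cv2.resize(p[130:290,180:400] if n=='top' else p[100:260,160:380],(400,291),interpolation=3))
    c=Cam(n); C=c.cloud(d); R=lambda a:np.array([[np.cos(a),-np.sin(a)],[np.sin(a),np.cos(a)]])
    L=(C[...,:2]-np.array([.529,-.1115]))@R(np.radians(-1.9))
    m=(C[...,2]>.062)&(C[...,2]<.078)
    for nm,i,s in(('+x',0,1),('-x',0,-1),('+y',1,1),('-y',1,-1)):
        h=(.105,.075)[i]; v=L[...,i]*s; o=L[...,1-i]
        k=m&(v>h-.012)&(v<h+.012)&(abs(o)<(.068 if i==0 else .09))
        if i==0: k&=abs(o)>.028
        if k.sum()>8:
            sl=np.polyfit(o[k],L[...,i][k],1); print(n,'rim',nm,k.sum(),np.round(np.percentile(v[k],[5,50,95]),4),'deg',np.round(np.degrees(sl[0]),2))
    k=(abs(L[...,0])<.09)&(abs(L[...,1])<.062)&(C[...,2]>.02)&(C[...,2]<.07); print('plane in box',rect(L[k]),np.round(np.percentile(C[k][:,2],[5,50,95]),4))
cv2.imwrite('pics/g3.png',np.hstack(out)[:,:,::-1])
E
```

```text
t 9.1 p [0.5113 0.1178 0.1293] rpy [ 1.7992e+02 -2.0000e-02  9.8260e+01] F [ 0.3 -0.1  0.1] M [-0.06  0.02  0.04] w 0.0527
top rim +x 79 [0.1009 0.103  0.1062] deg 0.3
top rim -x 61 [0.1005 0.1024 0.1042] deg -0.24
top rim +y 168 [0.0721 0.0746 0.0773] deg 0.28
top rim -y 178 [0.0709 0.0733 0.0772] deg 0.01
plane in box (array([ 0.3, -0.5]), array([125.4,  44.8]), 0.12) [0.0224 0.0347 0.0511]
scene rim +x 70 [0.1048 0.109  0.1126] deg 0.2
scene rim -x 62 [0.0934 0.0961 0.1015] deg -0.12
scene rim +y 147 [0.0705 0.0746 0.0786] deg 0.34
scene rim -y 129 [0.0687 0.0723 0.0756] deg 0.36
plane in box (array([3.9, 0.8]), array([125.9,  49.6]), 1.73) [0.0217 0.0337 0.0514]
```

View pics/g3.png

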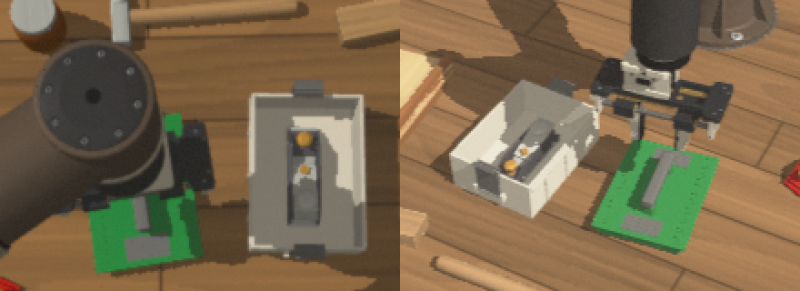

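The plane lies sole-down in the middle of the box: top crop (304,175), within 1 mm of centre. The box hasn't moved. The gripper is over the lid handle, so I'll go down and grip it.

Request:
{"op": "step_arm", "data": {"targets": [[[0, 0, 0.02], [0, 0, 0], 0.2], [[0, 0, 0.03], [0, 0, 0], 0.2], [[0, 0, 0.025], [0, 0, 0], 0.2], [[0, 0, 0.015], [0, 0, 0], 0.2], [[0, 0, 0.007], [0, 0, 0], 0.2], [[0, 0, 0], [0, 0, 0], -1], [[0, 0, 0], [0, 0, 0], -1], [[0, 0, 0], [0, 0, 0], -1]], "grip_force": 40}}

```text
t: 10.0
eef_pos: [0.5124, 0.1176, 0.0329]
ee_rot: [3.138, -0.001, 1.713]
force: [-0.2, 0.4, 0.1]
width: 0.0346
```

Request:
{"op": "step_arm", "data": {"targets": [[[0, 0, 0], [0, 0, 0], -1], [[0, 0, 0], [0, 0, 0], -1], [[0, 0, 0], [0, 0, 0], -1], [[0, 0, -0.01], [0, 0, 0], -1], [[0, 0, -0.03], [0, 0, 0], -1], [[0, 0, -0.04], [0, 0, 0], -1], [[0, 0, -0.04], [0, 0, 0], -1], [[0, 0, 0], [0, 0, 0], -1]]}}

```text
t: 10.8
eef_pos: [0.5143, 0.1185, 0.1579]
ee_rot: [3.131, -0.003, 1.715]
force: [1.5, 0.6, -1.2]
width: 0.0195
```

```bash
python3 - <<'E'
from plan import *
st()
out=[]
for n in('top','scene'):
    p,d=viewer.grab_frame(n); np.savez(f'{n}4.npz',p=p,d=d)
    out.append(cv2.resize(p[130:290,180:400] if n=='top' else p[100:260,160:380],(400,291),interpolation=3))
cv2.imwrite('pics/g4.png',np.hstack(out)[:,:,::-1])
plan([(.528,-.1105,.16,88.25)],-1,vmax=.035)
E
```

```text
t 10.8 p [0.5143 0.1185 0.1579] rpy [179.4   -0.19  98.23] F [ 1.5  0.6 -1.2] M [ 0.02 -0.16  0.04] w 0.0195
[[[-0.033, -0.002, -0.001], [0, 0, 1.4], -1], [[-0.033, -0.002, -0.001], [0, 0, 1.4], -1], [[-0.032, -0.001, -0.001], [0, 0, 1.4], -1], [[-0.033, 0, -0.001], [0, 0, 1.4], -1], [[-0.032, 0.001, -0.001], [0.1, 0, 1.4], -1], [[-0.033, 0.002, -0.001], [0, -0.1, 1.5], -1], [[-0.032, 0.003, -0.002], [0.1, 0, 1.4], -1], [[-0.0003, -0.0003, 0.0005], [0, 0, 0], -1]]
end [ 0.528  -0.1105  0.16  ] [-1.7997e+02 -3.0000e-02  8.8260e+01] calls 1
```

View pics/g4.png

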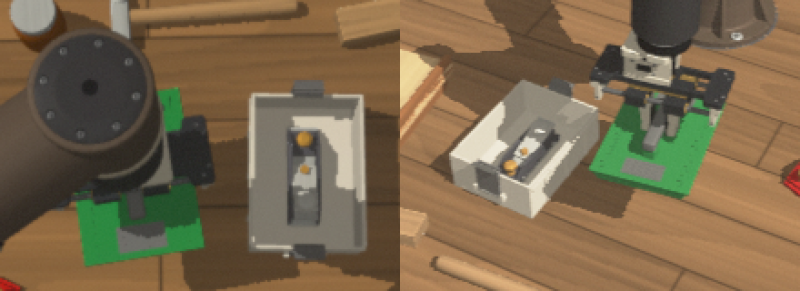

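The lid is held level and clear of the bench in both views: top crop (140,210), scene crop (655,150). I'll move it over the box.

Request:
{"op": "step_arm", "data": {"targets": [[[-0.033, 0, 0.001], [0, 0, 1.4], -1], [[-0.033, 0, 0.001], [0, 0, 1.4], -1], [[-0.032, 0, 0.001], [0, 0, 1.4], -1], [[-0.033, 0, 0.001], [0, 0, 1.4], -1], [[-0.032, 0.001, 0.001], [0, 0, 1.4], -1], [[-0.033, 0.002, 0.001], [0, 0, 1.5], -1], [[-0.032, 0.003, 0.001], [0, 0, 1.4], -1], [[0, 0, 0], [0, 0, 0], -1]]}}

```text
t: 11.7
eef_pos: [0.5317, -0.1128, 0.1425]
ee_rot: [-3.139, -0.0, 1.537]
force: [-0.1, 0.8, -2.2]
width: 0.0198
```

```bash
cat > lidchk.py <<'E'
from plan import *
import sys
i=sys.argv[1]; st(); out=[]
R=lambda a:np.array([[np.cos(a),-np.sin(a)],[np.sin(a),np.cos(a)]])
for n in('top','scene'):
    p,d=viewer.grab_frame(n); np.savez(f'{n}{i}.npz',p=p,d=d)
    out.append(cv2.resize(p[150:290,280:420] if n=='top' else p[110:250,150:290],(400,400),interpolation=3))
    c=Cam(n); C=c.cloud(d); hs=cv2.cvtColor(p,cv2.COLOR_RGB2HSV)
    L=(C[...,:2]-np.array([.5293,-.1108]))@R(np.radians(-1.75)); z=C[...,2]
    g=(hs[...,0]>45)&(hs[...,0]<85)&(hs[...,1]>110)&(abs(L[...,0])<.2)&(abs(L[...,1])<.12)
    P=np.c_[L[g],z[g]]; A=np.c_[P[:,:2],np.ones(len(P))]; 
    s=np.linalg.lstsq(A,P[:,2],rcond=None)[0]; r=abs(P[:,2]-A@s)<.006; s=np.linalg.lstsq(A[r],P[r,2],rcond=None)[0]
    print(n,len(P),'plate top z',round(s[2],4),'tilt deg x,y',np.round(np.degrees(s[:2]),2),'z ends +-95',np.round(s[2]+s[0]*.095,4),np.round(s[2]-s[0]*.095,4))
    k=P[r]; print('  in box frame',rect(k),'x',np.round(np.percentile(k[:,0],[1,99])*1e3,1),'y',np.round(np.percentile(k[:,1],[1,99])*1e3,1))
    # side edge fits: y extreme per x bin
    B=[];
    for a in np.arange(-.095,.096,.01):
        q=k[abs(k[:,0]-a)<.005]
        if len(q)>5: B.append((a,q[:,1].min(),q[:,1].max()))
    B=np.array(B); print('  ymin/ymax med mm',np.round(np.median(B[:,1:],0)*1e3,1),'slopes',np.round(np.degrees([np.polyfit(B[:,0],B[:,j],1)[0] for j in(1,2)]),2),len(B))
cv2.imwrite(f'pics/g{i}.png',np.hstack(out)[:,:,::-1])
E
python3 lidchk.py 5
```

```text
t 11.7 p [ 0.5317 -0.1128  0.1425] rpy [-1.7984e+02 -1.0000e-02  8.8040e+01] F [-0.1  0.8 -2.2] M [ 0.03  0.06 -0.03] w 0.0198
top 1757 plate top z 0.135 tilt deg x,y [0.09 0.15] z ends +-95 0.1351 0.1349
  in box frame (array([-44.1,  -3. ]), array([148.7, 112.6]), 89.8) x [-99.8 -18.2] y [-76.1  71. ]
  ymin/ymax med mm [-76.5  71.2] slopes [37.59 -9.41] 10
scene 1405 plate top z 0.1354 tilt deg x,y [-0.24 -0.15] z ends +-95 0.135 0.1358
  in box frame (array([ 7.8, -1.3]), array([151.6, 212.1]), -0.35) x [-89.9 109. ] y [-73.5  73.3]
  ymin/ymax med mm [-72.6  73.3] slopes [-41.54  -0.54] 20
```

View pics/g5.png

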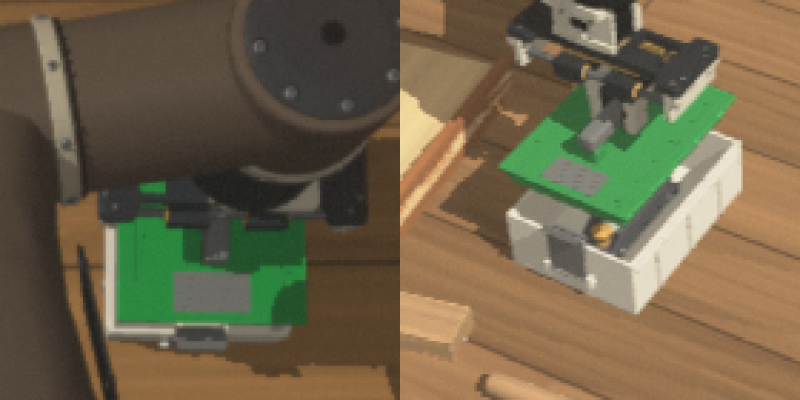

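The lid is level, plate top at 0.135, and nearly aligned over the box. It sits about 2.3 mm low in y and 1.5 mm high in x, so I'll correct that and lower it.

Request:
{"op": "step_arm", "data": {"targets": [[[0.0023, -0.0015, 0.003], [0, 0, 0], -1], [[0, 0, 0.01], [0, 0, 0], -1], [[0, 0, 0.01], [0, 0, 0], -1], [[0, 0, 0.006], [0, 0, 0], -1], [[0, 0, 0.004], [0, 0, 0], -1], [[0, 0, 0.003], [0, 0, 0], -1], [[0, 0, 0], [0, 0, 0], -1], [[0, 0, 0], [0, 0, 0], -1]]}}

```text
t: 12.6
eef_pos: [0.5321, -0.1075, 0.1088]
ee_rot: [3.14, -0.001, 1.541]
force: [0.5, -0.0, -1.1]
width: 0.0199
```

```bash
python3 lidchk.py 6
```

```text
t 12.6 p [ 0.5321 -0.1075  0.1088] rpy [ 1.7991e+02 -4.0000e-02  8.8270e+01] F [ 0.5 -0.  -1.1] M [-0.02 -0.01  0.04] w 0.0199
top 1610 plate top z 0.101 tilt deg x,y [0.1  0.13] z ends +-95 0.1011 0.1008
  in box frame (array([-47.2,   2. ]), array([104.5, 148.5]), -89.48) x [-99.5 -19.4] y [-71.2  75.8]
  ymin/ymax med mm [-71.4  75.9] slopes [ 53.11 -11.97] 11
scene 1330 plate top z 0.1016 tilt deg x,y [-0.04 -0.09] z ends +-95 0.1015 0.1017
  in box frame (array([7.7, 3.7]), array([207.3, 150.7]), 0.08) x [-91.  109.4] y [-69.   76.7]
  ymin/ymax med mm [-66.   76.9] slopes [-45.11   0.11] 20
```

View pics/g6.png

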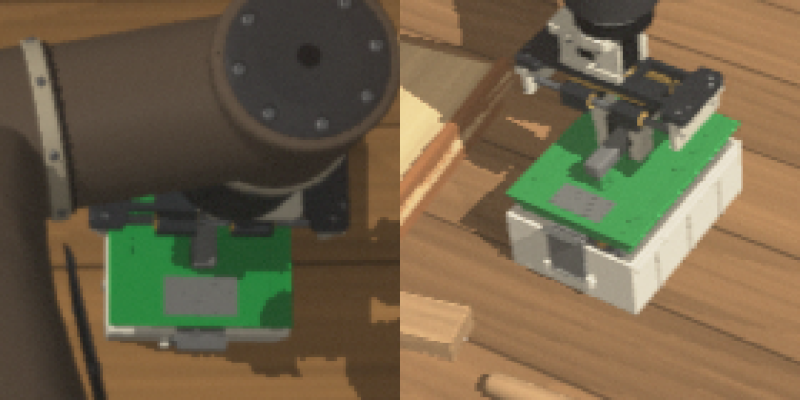

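The plate is at 0.101 and still above the catches. Now it's about 2.3 mm high in y and 2 mm high in x, so I'll correct, let it settle and re-check.

Request:
{"op": "step_arm", "data": {"targets": [[[-0.0023, -0.002, 0], [0, 0, 0], -1], [[0, 0, 0.003], [0, 0, 0], -1], [[0, 0, 0], [0, 0, 0], -1], [[0, 0, 0], [0, 0, 0], -1], [[0, 0, 0], [0, 0, 0], -1], [[0, 0, 0], [0, 0, 0], -1], [[0, 0, 0], [0, 0, 0], -1], [[0, 0, 0], [0, 0, 0], -1]]}}

```text
t: 13.5
eef_pos: [0.5299, -0.1097, 0.1057]
ee_rot: [3.14, -0.001, 1.541]
force: [-0.2, 0.4, -1.9]
width: 0.0195
```

```bash
python3 lidchk.py 7
```

```text
t 13.5 p [ 0.5299 -0.1097  0.1057] rpy [ 1.7992e+02 -5.0000e-02  8.8270e+01] F [-0.2  0.4 -1.9] M [0.03 0.   0.02] w 0.0195
top 1603 plate top z 0.0983 tilt deg x,y [ 0.43 -0.08] z ends +-95 0.099 0.0976
  in box frame (array([-50.2,  -0.6]), array([148.9, 105. ]), 89.05) x [-101.4  -21.8] y [-73.9  73.3]
  ymin/ymax med mm [-74.6  73.5] slopes [46.14 -9.81] 9
scene 1320 plate top z 0.0983 tilt deg x,y [-0.07 -0.03] z ends +-95 0.0982 0.0984
  in box frame (array([4.9, 0.4]), array([152.3, 212.6]), -0.13) x [-91.7 107.4] y [-72.1  75.3]
  ymin/ymax med mm [-70.8  75. ] slopes [-45.69  -0.08] 20
```

View pics/g7.png

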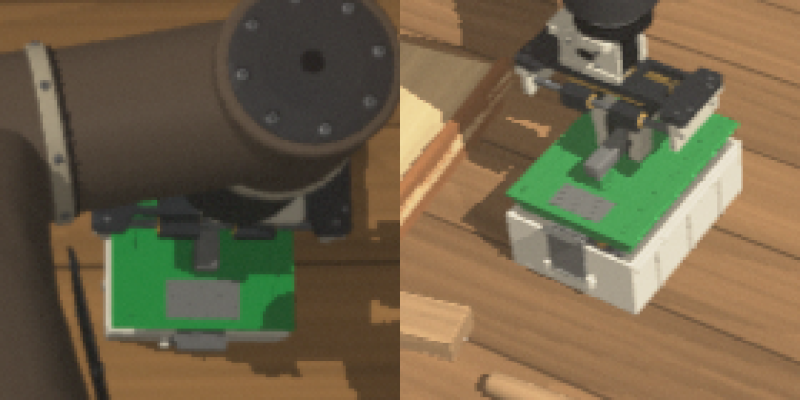

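The lid is now centred to within about 1 mm in both views. I'll lower it onto the catches.

Request:
{"op": "step_arm", "data": {"targets": [[[0, -0.0005, 0.002], [0, 0, 0], -1], [[0, 0, 0.002], [0, 0, 0], -1], [[0, 0, 0.002], [0, 0, 0], -1], [[0, 0, 0.002], [0, 0, 0], -1], [[0, 0, 0.001], [0, 0, 0], -1], [[0, 0, 0], [0, 0, 0], -1], [[0, 0, 0], [0, 0, 0], -1], [[0, 0, 0], [0, 0, 0], -1]]}}

```text
t: 14.4
eef_pos: [0.5303, -0.1097, 0.0974]
ee_rot: [3.138, -0.001, 1.541]
force: [1.6, -0.4, 5.6]
width: 0.0196
```

```bash
python3 lidchk.py 8
```

```text
t 14.4 p [ 0.5303 -0.1097  0.0974] rpy [ 1.7981e+02 -4.0000e-02  8.8290e+01] F [ 1.6 -0.4  5.6] M [ 0.07 -0.54  0.  ] w 0.0196
top 1553 plate top z 0.0895 tilt deg x,y [ 0.02 -0.11] z ends +-95 0.0895 0.0894
  in box frame (array([-50.2,  -1.1]), array([148.8, 104. ]), 89.18) x [-101.   -20.6] y [-73.7  72.8]
  ymin/ymax med mm [-74.1  73. ] slopes [44.03 -7.17] 9
scene 1288 plate top z 0.09 tilt deg x,y [0.1  0.02] z ends +-95 0.0901 0.0898
  in box frame (array([4.8, 0.9]), array([209.5, 153.1]), 0.19) x [-91.8 107.1] y [-73.1  75.5]
  ymin/ymax med mm [-67.6  75.3] slopes [-46.79   0.3 ] 20
```

View pics/g8.png

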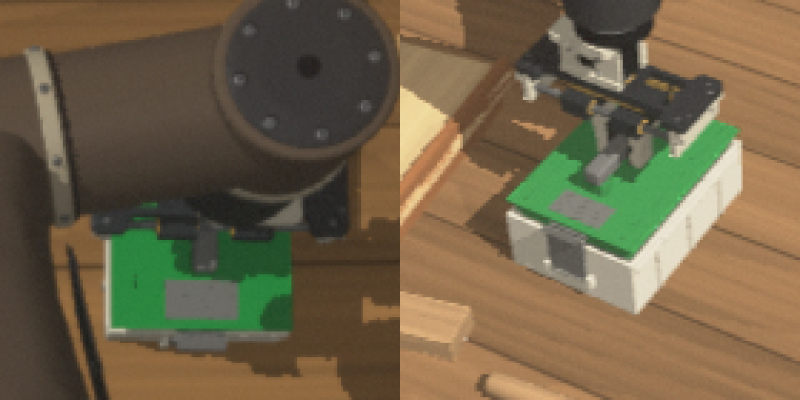

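The lid rests on both catches: plate top at 0.090, level, about 7 N of load. I'll release it, rise and shut the fingers.

Request:
{"op": "step_arm", "data": {"targets": [[[0, 0, 0], [0, 0, 0], 0.2], [[0, 0, 0], [0, 0, 0], 0.2], [[0, 0, 0], [0, 0, 0], 0.2], [[0, 0, -0.01], [0, 0, 0], 0.2], [[0, 0, -0.025], [0, 0, 0], 0.2], [[0, 0, -0.025], [0, 0, 0], 0.2], [[0, 0, 0], [0, 0, 0], -1], [[0, 0, 0], [0, 0, 0], -1]]}}

```text
t: 15.3
eef_pos: [0.5295, -0.1097, 0.1576]
ee_rot: [3.139, -0.001, 1.54]
force: [-0.1, -0.4, -0.5]
width: 0.0419
```

```bash
python3 lidchk.py 9; python3 -c "
from plan import *
plan([(.607,-.1131,.145,88.25),(.607,-.1131,.105,88.25,.02)],-1)"
```

```text
t 15.3 p [ 0.5295 -0.1097  0.1576] rpy [ 1.7984e+02 -7.0000e-02  8.8260e+01] F [-0.1 -0.4 -0.5] M [-0.01  0.08  0.04] w 0.0419
top 1762 plate top z 0.0896 tilt deg x,y [0.13 0.02] z ends +-95 0.0898 0.0894
  in box frame (array([-44.3,  -1.4]), array([149. , 116.1]), 89.85) x [-101.2  -11.9] y [-73.3  72.9]
  ymin/ymax med mm [-74.2  73. ] slopes [10.72 -0.88] 9
scene 1618 plate top z 0.0902 tilt deg x,y [ 0.16 -0.14] z ends +-95 0.0904 0.0899
  in box frame (array([ 4.9, -0.1]), array([151.9, 211.6]), -0.43) x [-95.9 107.4] y [-71.7  74.6]
  ymin/ymax med mm [-71.8  74.4] slopes [-2.66  0.06] 20
[[[-0.001, 0.039, 0.006], [0, 0, 0], -1], [[0, 0.039, 0.005], [0, -0.1, 0], -1], [[0, 0, 0.013], [0, 0, 0], -1], [[0, 0, 0.014], [0, 0, 0], -1], [[0, 0, 0.013], [0, 0, 0], -1], [[0, 0, 0], [0, 0, 0], -1], [[0, 0, 0], [0, 0, 0], -1], [[0, 0, 0], [0, 0, 0], -1]]
end [ 0.6066 -0.1131  0.1053] [1.7998e+02 5.0000e-02 8.8260e+01] calls 1
```

View pics/g9.png

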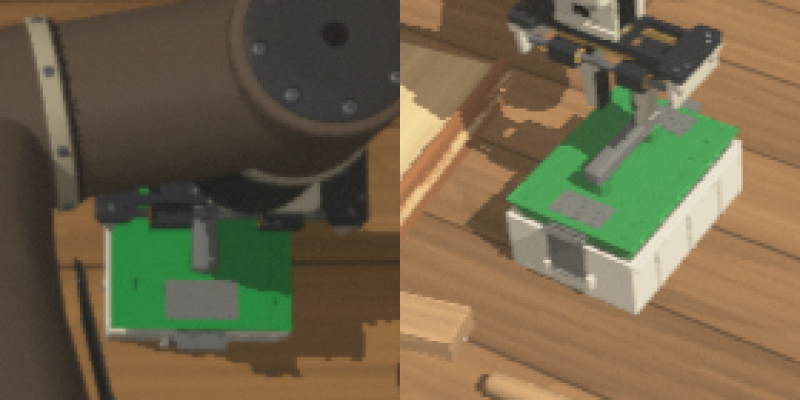

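Released, and the lid stays level on the catches in both views. I'll go over the +x pad.

Request:
{"op": "step_arm", "data": {"targets": [[[-0.001, 0.039, 0.005], [0, 0, 0], -1], [[0, 0.039, 0.005], [0, 0, 0], -1], [[0, 0, 0.013], [0, 0, 0], -1], [[0, 0, 0.014], [0, 0, 0], -1], [[0, 0, 0.013], [0, 0, 0], -1], [[0, 0, 0], [0, 0, 0], -1], [[0, 0, 0], [0, 0, 0], -1], [[0, 0, 0], [0, 0, 0], -1]]}}

```text
t: 16.2
eef_pos: [0.6075, -0.113, 0.1077]
ee_rot: [3.139, -0.001, 1.541]
force: [-0.2, 0.2, 0.4]
width: 0.0004
```

Request:
{"op": "step_arm", "data": {"targets": [[[0, 0, 0.005], [0, 0, 0], -1], [[0, 0, 0.005], [0, 0, 0], -1], [[0, 0, 0.004], [0, 0, 0], -1], [[0, 0, 0.003], [0, 0, 0], -1], [[0, 0, 0.003], [0, 0, 0], -1], [[0, 0, 0.003], [0, 0, 0], -1], [[0, 0, 0.003], [0, 0, 0], -1], [[0, 0, 0], [0, 0, 0], -1]]}}

```text
t: 17.0
eef_pos: [0.6074, -0.113, 0.0809]
ee_rot: [3.14, -0.001, 1.541]
force: [-0.1, 0.5, 0.4]
width: -0.0
```

Request:
{"op": "step_arm", "data": {"targets": [[[0, 0, 0.002], [0, 0, 0], -1], [[0, 0, 0.002], [0, 0, 0], -1], [[0, 0, 0.002], [0, 0, 0], -1], [[0, 0, 0.001], [0, 0, 0], -1], [[0, 0, 0], [0, 0, 0], -1], [[0, 0, 0], [0, 0, 0], -1], [[0, 0, 0], [0, 0, 0], -1], [[0, 0, 0], [0, 0, 0], -1]]}}

```text
t: 17.8
eef_pos: [0.6074, -0.113, 0.0768]
ee_rot: [3.139, -0.0, 1.542]
force: [-10.0, 4.5, 27.4]
width: 0.0004
```

```bash
python3 lidchk.py 10
```

```text
t 17.8 p [ 0.6074 -0.113   0.0768] rpy [ 1.7986e+02 -1.0000e-02  8.8340e+01] F [-10.    4.5  27.4] M [ 1.63  3.94 -0.03] w 0.0004
top 3320 plate top z 0.0804 tilt deg x,y [-4.36  1.86] z ends +-95 0.0732 0.0877
  in box frame (array([ 2.7, -2.7]), array([207.6, 146.9]), 1.8) x [-96.9 101.2] y [-75.5  65.3]
  ymin/ymax med mm [-74.2  56.5] slopes [32.34 29.11] 20
scene 804 plate top z 0.081 tilt deg x,y [-3.01 -0.05] z ends +-95 0.076 0.086
  in box frame (array([ 5.6, -0.9]), array([211.5, 151.4]), 0.16) x [-95.7 108.7] y [-72.2  73.6]
  ymin/ymax med mm [-20.6  73.2] slopes [ 9.94 -0.15] 20
```

View pics/g10.png

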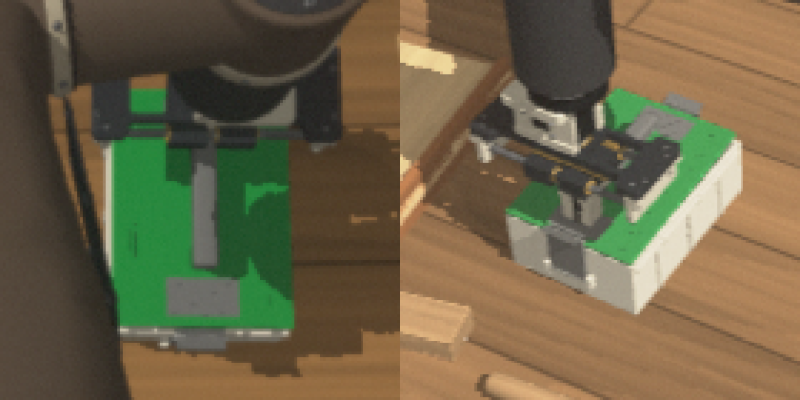

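The +x end is down: the plate is about 0.075 there and the TCP stopped at 0.0768 under 27 N. I'll go over to the −x pad.

Request:
{"op": "step_arm", "data": {"targets": [[[0, 0, -0.02], [0, 0, 0], -1], [[0, 0, -0.035], [0, 0, 0], -1], [[0, -0.02, -0.015], [0, 0, 0], -1], [[0, -0.045, 0], [0, 0, 0], -1], [[0, -0.045, 0], [0, 0, 0], -1], [[0, -0.045, 0], [0, 0, 0], -1], [[0, 0, 0.02], [0, 0, 0], -1], [[0, 0, 0.02], [0, 0, 0], -1]]}}

```text
t: 18.7
eef_pos: [0.4519, -0.1082, 0.1042]
ee_rot: [3.137, -0.002, 1.541]
force: [-0.2, 0.1, -0.6]
width: 0.0002
```

Request:
{"op": "step_arm", "data": {"targets": [[[0, 0, 0], [0, 0, 0], -1], [[0, 0, 0.004], [0, 0, 0], -1], [[0, 0, 0.004], [0, 0, 0], -1], [[0, 0, 0.004], [0, 0, 0], -1], [[0, 0, 0.004], [0, 0, 0], -1], [[0, 0, 0.004], [0, 0, 0], -1], [[0, 0, 0], [0, 0, 0], -1], [[0, 0, 0], [0, 0, 0], -1]]}}

```text
t: 19.5
eef_pos: [0.4524, -0.1084, 0.0834]
ee_rot: [3.14, -0.001, 1.541]
force: [0.7, 0.3, -0.6]
width: 0.0002
```

```bash
python3 -c "
from plan import *
st()"
```

```text
t 19.5 p [ 0.4524 -0.1084  0.0834] rpy [ 1.7993e+02 -4.0000e-02  8.8270e+01] F [ 0.7  0.3 -0.6] M [-0.01 -0.    0.05] w 0.0002
```

Request:
{"op": "step_arm", "data": {"targets": [[[0, 0, 0.003], [0, 0, 0], -1], [[0, 0, 0.002], [0, 0, 0], -1], [[0, 0, 0.002], [0, 0, 0], -1], [[0, 0, 0.002], [0, 0, 0], -1], [[0, 0, 0.001], [0, 0, 0], -1], [[0, 0, 0], [0, 0, 0], -1], [[0, 0, 0], [0, 0, 0], -1], [[0, 0, 0], [0, 0, 0], -1]]}}

```text
t: 20.3
eef_pos: [0.4524, -0.1084, 0.0751]
ee_rot: [3.14, -0.0, 1.541]
force: [-8.7, 3.9, 24.7]
width: 0.0005
```

```bash
python3 lidchk.py 11
```

```text
t 20.3 p [ 0.4524 -0.1084  0.0751] rpy [ 1.799e+02 -3.000e-02  8.831e+01] F [-8.7  3.9 24.7] M [ 1.5   3.21 -0.01] w 0.0005
top 1166 plate top z 0.0817 tilt deg x,y [-5.81 -0.31] z ends +-95 0.0721 0.0913
  in box frame (array([74.8, -0.5]), array([ 58.6, 151.5]), -83.72) x [ 45.2 100.5] y [-74.2  72.2]
  ymin/ymax med mm [-73.2  72.4] slopes [-42.03  -0.45] 6
scene 1606 plate top z 0.0753 tilt deg x,y [-0.04 -0.09] z ends +-95 0.0753 0.0754
  in box frame (array([ 6.6, -0.1]), array([151.3, 207.1]), -0.38) x [-90.4 107.4] y [-73.1  73.3]
  ymin/ymax med mm [-73.2  73.5] slopes [-1.56  0.36] 20
```

View pics/g11.png

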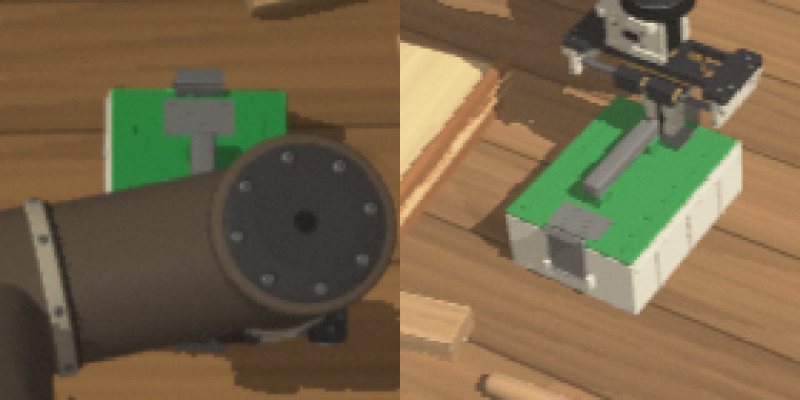

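The scene view shows the plate flat at 0.0753, which is home at both ends. The top fit is spoiled because the arm hides most of the lid. I'll rise, open the fingers and verify unloaded.

Request:
{"op": "step_arm", "data": {"targets": [[[0, 0, -0.02], [0, 0, 0], -1], [[0, 0, -0.03], [0, 0, 0], -1], [[0, 0, -0.03], [0, 0, 0], 0.2], [[0, -0.02, -0.01], [0, 0, 0], 0.2], [[0, 0, 0], [0, 0, 0], 0.2], [[0, 0, 0], [0, 0, 0], 0.2], [[0, 0, 0], [0, 0, 0], 0.2], [[0, 0, 0], [0, 0, 0], 0.2]]}}

```text
t: 21.2
eef_pos: [0.4323, -0.1079, 0.1628]
ee_rot: [-3.142, -0.0, 1.541]
force: [0.4, 0.5, 0.8]
width: 0.0429
```

```bash
python3 lidchk.py 12; python3 - <<'E'
from plan import *
R=lambda a:np.array([[np.cos(a),-np.sin(a)],[np.sin(a),np.cos(a)]])
for n in('top','scene'):
    p,d=load(n,12); C=Cam(n).cloud(d); L=(C[...,:2]-np.array([.5293,-.1108]))@R(np.radians(-1.75)); z=C[...,2]
    m=(z>.095)&(z<.115)&(abs(L[...,0])<.08)&(abs(L[...,1])<.02); print(n,'handle',rect(C[m]),m.sum(),np.round(np.median(z[m]),4))
    for a in(.08,-.08):
        m=(abs(L[...,0]-a-(.006 if n=='scene' else 0))<.013)&(abs(L[...,1])<.06); print('pad',a,np.round(np.nanmedian(z[m]),4),m.sum())
    m=(z>.078)&(z<.092)&(abs(abs(L[...,0])-.105)<.02)&(abs(L[...,1])<.03)
    for s in(1,-1):
        k=m&(L[...,0]*s>0); print('catch',s,k.sum(),np.round(np.percentile(L[k][:,0]*1e3,[3,50,97]),1) if k.sum()>5 else '')
E
```

```text
t 21.2 p [ 0.4323 -0.1079  0.1628] rpy [-1.800e+02 -3.000e-02  8.827e+01] F [0.4 0.5 0.8] M [ 0.01 -0.03 -0.01] w 0.0429
top 1426 plate top z 0.0791 tilt deg x,y [-4.16  0.05] z ends +-95 0.0722 0.086
  in box frame (array([65.4, -3. ]), array([ 80.5, 150.5]), -89.99) x [32.6 99. ] y [-74.3  72.2]
  ymin/ymax med mm [-74.8  72.2] slopes [-22.58   2.81] 7
scene 1717 plate top z 0.0754 tilt deg x,y [ 0.1 -0.1] z ends +-95 0.0756 0.0752
  in box frame (array([ 7.1, -0.7]), array([209.5, 152.1]), 0.24) x [-93.8 107.1] y [-73.6  73.2]
  ymin/ymax med mm [-73.9  73.6] slopes [-0.31  0.35] 20
top handle (array([ 567.1, -113.6]), array([19.3, 45.6]), -3.17) 156 0.1074
pad 0.08 0.0746 506
pad -0.08 0.6034 1513
catch 1 149 [ 96.1 109.3 119.2]
catch -1 0 
scene handle (array([ 536.6, -111.9]), array([ 26.5, 122.5]), -0.91) 258 0.1078
pad 0.08 0.0758 274
pad -0.08 0.3273 1900
catch 1 78 [ 88.3 112.7 123.8]
catch -1 88 [-114.  -101.7  -87.9]
```

View pics/g12.png

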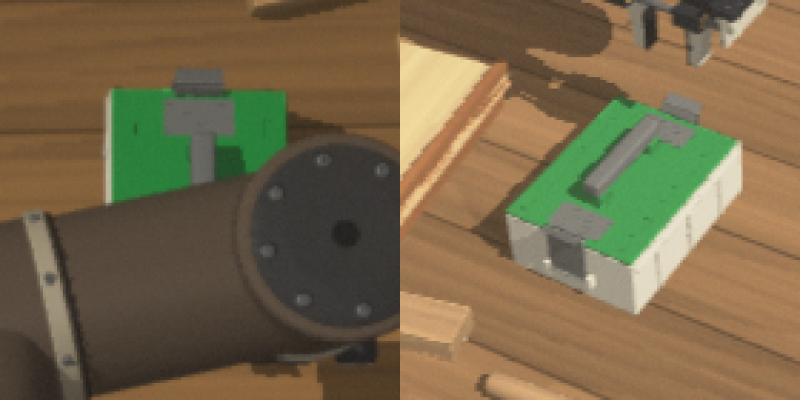

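Unloaded, the lid stays home: the scene view gives 0.0756 and 0.0752 at the ends, and the +x pad reads 0.0746 in the top view. Both catches hook over it. Next I'll grip the handle and lift.

```bash
python3 - <<'E'
from plan import *
plan([(.5295,-.1105,.15,88.25),(.5295,-.1105,.084,88.25,.025)],.2)
E
```

```text
[[[0, 0.032, 0.004], [0, 0, 0], 0.2], [[0, 0.033, 0.004], [0, 0, 0], 0.2], [[0, 0.032, 0.005], [0, 0, 0], 0.2], [[0, 0, 0.022], [0, 0, 0], 0.2], [[0, 0, 0.022], [0, 0, 0], 0.2], [[0, 0, 0.022], [0, 0, 0], 0.2], [[0, 0, 0], [0, 0, 0], 0.2], [[0, 0, 0], [0, 0, 0], 0.2]]
end [ 0.5292 -0.1107  0.0839] [-1.800e+02 -3.000e-02  8.827e+01] calls 1
```

Request:
{"op": "step_arm", "data": {"targets": [[[0, 0.032, 0.004], [0, 0, 0], 0.2], [[0, 0.033, 0.004], [0, 0, 0], 0.2], [[0, 0.032, 0.005], [0, 0, 0], 0.2], [[0, 0, 0], [0, 0, 0], 0.2], [[0, 0, 0.022], [0, 0, 0], 0.2], [[0, 0, 0.022], [0, 0, 0], 0.2], [[0, 0, 0.022], [0, 0, 0], 0.2], [[0, 0, 0], [0, 0, 0], 0.2]], "grip_force": 60}}

```text
t: 22.1
eef_pos: [0.5268, -0.1108, 0.0816]
ee_rot: [-3.137, -0.0, 1.54]
force: [-0.4, 0.5, -0.3]
width: 0.0526
```

Request:
{"op": "step_arm", "data": {"targets": [[[0, 0, 0], [0, 0, 0], -1], [[0, 0, 0], [0, 0, 0], -1], [[0, 0, 0], [0, 0, 0], -1], [[0, 0, 0], [0, 0, 0], -1], [[0, 0, 0], [0, 0, 0], -1], [[0, 0, 0], [0, 0, 0], -1], [[0, 0, -0.003], [0, 0, 0], -1], [[0, 0, -0.008], [0, 0, 0], -1]]}}

```text
t: 22.9
eef_pos: [0.5273, -0.1107, 0.0942]
ee_rot: [-3.139, -0.001, 1.54]
force: [-1.1, -0.2, -8.9]
width: 0.0193
```

Request:
{"op": "step_arm", "data": {"targets": [[[0, 0, -0.01], [0, 0, 0], -1], [[0, 0, -0.02], [0, 0, 0], -1], [[0, 0, -0.025], [0, 0, 0], -1], [[0, 0, -0.025], [0, 0, 0], -1], [[0, 0, -0.02], [0, 0, 0], -1], [[0, 0, 0], [0, 0, 0], -1], [[0, 0, 0], [0, 0, 0], -1], [[0, 0, 0], [0, 0, 0], -1]]}}

```text
t: 23.7
eef_pos: [0.5279, -0.1107, 0.194]
ee_rot: [-3.14, -0.001, 1.54]
force: [-0.6, 0.8, -8.3]
width: 0.0196
```

```bash
python3 - <<'E'
from plan import *
st(); out=[]
for n in('top','scene'):
    p,d=viewer.grab_frame(n); np.savez(f'{n}13.npz',p=p,d=d)
    out.append(cv2.resize(p[100:300,280:480] if n=='top' else p[60:260,100:300],(400,400),interpolation=3))
    C=Cam(n).cloud(d); hs=cv2.cvtColor(p,cv2.COLOR_RGB2HSV); z=C[...,2]
    g=(hs[...,0]>45)&(hs[...,0]<85)&(hs[...,1]>110)&(z>.1); P=C[g]; A=np.c_[P[:,:2]-[.53,-.11],np.ones(len(P))]; s=np.linalg.lstsq(A,P[:,2],rcond=None)[0]; r=abs(P[:,2]-A@s)<.006; s=np.linalg.lstsq(A[r],P[r,2],rcond=None)[0]; print(n,len(P),'z',round(s[2],4),'slope deg',np.round(np.degrees(s[:2]),2),rect(P))
cv2.imwrite('pics/g13.png',np.hstack(out)[:,:,::-1])
plan([(.562,-.4185,.19,96.75)],-1,vmax=.03)
E
```

```text
t 23.7 p [ 0.5279 -0.1107  0.194 ] rpy [-1.7991e+02 -6.0000e-02  8.8250e+01] F [-0.6  0.8 -8.3] M [-0.07  0.03  0.02] w 0.0196
top 1840 z 0.1833 slope deg [-0.22  0.08] (array([ 484.1, -108.1]), array([156.2, 111.1]), 87.93)
scene 1376 z 0.1839 slope deg [-0.05  0.1 ] (array([ 534.7, -111.7]), array([151.8, 208.1]), -1.62)
[[[-0.028, 0.004, 0], [0, 0, -0.8], -1], [[-0.028, 0.004, 0], [0, 0, -0.8], -1], [[-0.028, 0.003, 0], [0, 0, -0.8], -1], [[-0.028, 0.003, 0], [0, 0, -0.8], -1], [[-0.028, 0.002, 0.001], [0, 0, -0.8], -1], [[-0.028, 0.002, 0], [0, 0, -0.7], -1], [[-0.028, 0.002, 0.001], [0, 0, -0.8], -1], [[-0.028, 0.001, 0], [0, 0, -0.7], -1]]
[[[-0.028, 0.001, 0.001], [0, 0, -0.8], -1], [[-0.028, 0, 0], [0, 0, -0.7], -1], [[-0.028, 0, 0.001], [-0.1, -0.1, -0.8], -1], [[0, 0, 0], [0, 0, 0], -1], [[0, 0, 0], [0, 0, 0], -1], [[0, 0, 0], [0, 0, 0], -1], [[0, 0, 0], [0, 0, 0], -1], [[0, 0, 0], [0, 0, 0], -1]]
end [ 0.5619 -0.418   0.1899] [1.7998e+02 5.0000e-02 9.6760e+01] calls 2
```

View pics/g13.png

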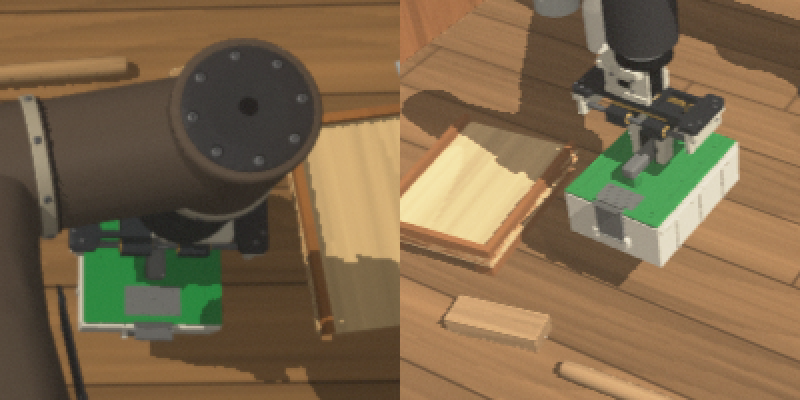

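The closed box hangs level with an 8.3 N load, its bottom at about 0.108. I'll carry it over the stand.

Request:
{"op": "step_arm", "data": {"targets": [[[-0.02, 0.004, 0], [0, 0, -0.8], -1], [[-0.028, 0.004, 0], [0, 0, -0.8], -1], [[-0.028, 0.003, 0], [0, 0, -0.8], -1], [[-0.028, 0.003, 0], [0, 0, -0.8], -1], [[-0.028, 0.002, 0], [0, 0, -0.8], -1], [[-0.028, 0.002, 0], [0, 0, -0.7], -1], [[-0.028, 0.002, 0], [0, 0, -0.8], -1], [[-0.028, 0.001, 0], [0, 0, -0.7], -1]]}}

```text
t: 24.6
eef_pos: [0.5541, -0.3275, 0.194]
ee_rot: [-3.141, -0.001, 1.649]
force: [0.9, 0.7, -7.9]
width: 0.0194
```

Request:
{"op": "step_arm", "data": {"targets": [[[-0.028, 0.001, 0], [0, 0, -0.8], -1], [[-0.028, 0, 0], [0, 0, -0.7], -1], [[-0.025, 0, 0], [0, 0, -0.8], -1], [[-0.011, 0, 0], [0, 0, 0], -1], [[0, 0, 0], [0, 0, 0], -1], [[0, 0, 0], [0, 0, 0], -1], [[0, 0, 0], [0, 0, 0], -1], [[0, 0, 0], [0, 0, 0], -1]]}}

```text
t: 25.4
eef_pos: [0.5642, -0.4171, 0.1954]
ee_rot: [3.14, -0.001, 1.69]
force: [-0.0, 1.0, -7.7]
width: 0.0196
```

```bash
cat > boxchk.py <<'E'
from plan import *
import sys
i=sys.argv[1]; st(); out=[]
R=lambda a:np.array([[np.cos(a),-np.sin(a)],[np.sin(a),np.cos(a)]])
for n in('top','scene'):
    p,d=viewer.grab_frame(n); np.savez(f'{n}{i}.npz',p=p,d=d)
    out.append(cv2.resize(p[120:320,360:560] if n=='top' else p[60:260,40:240],(400,400),interpolation=3))
    o=np.array([.567,-.418]) if n=='top' else np.array([.574,-.4175])
    C=Cam(n).cloud(d); hs=cv2.cvtColor(p,cv2.COLOR_RGB2HSV); L=(C[...,:2]-o)@R(np.radians(6.75)); z=C[...,2]
    g=(hs[...,0]>45)&(hs[...,0]<85)&(hs[...,1]>110)&(z>.08)&(abs(L[...,1])<.2); P=np.c_[L[g],z[g]]; A=np.c_[P[:,:2],np.ones(len(P))]
    s=np.linalg.lstsq(A,P[:,2],rcond=None)[0]; r=abs(P[:,2]-A@s)<.006; s=np.linalg.lstsq(A[r],P[r,2],rcond=None)[0]
    print(n,len(P),'plate z',round(s[2],4),'ends',np.round(s[2]+s[0]*.095,4),np.round(s[2]-s[0]*.095,4),'slopes deg',np.round(np.degrees(s[:2]),2),'lid in stand frame',rect(P[r]),'x',np.round(np.percentile(P[r][:,0]*1e3,[1,99]),1),'y',np.round(np.percentile(P[r][:,1]*1e3,[1,99]),1))
cv2.imwrite(f'pics/g{i}.png',np.hstack(out)[:,:,::-1])
E
python3 boxchk.py 14
```

```text
t 25.4 p [ 0.5642 -0.4171  0.1954] rpy [ 1.7993e+02 -5.0000e-02  9.6820e+01] F [-0.   1.  -7.7] M [-0.09 -0.04 -0.04] w 0.0196
top 843 plate z 0.2079 ends 0.2107 0.205 slopes deg [ 1.7  23.13] lid in stand frame (array([ -0. , -57.6]), array([ 11.6, 204. ]), -4.4) x [-101.   100.8] y [-69.5 -45.9]
scene 1202 plate z 0.1856 ends 0.1858 0.1853 slopes deg [ 0.15 -0.04] lid in stand frame (array([-4. ,  1.3]), array([152.8, 212.3]), -1.01) x [-101.6   98.4] y [-71.2  74.9]
```

View pics/g14.png

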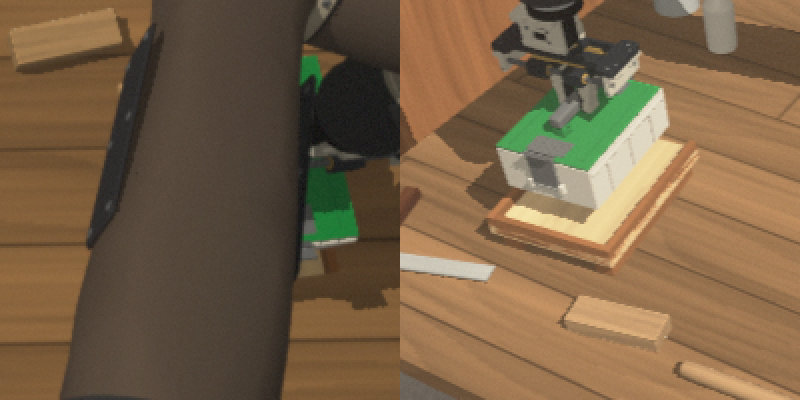

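The box is level above the stand and within the raised edges: x about 0, y about +1 mm. I'll shift it 4 mm towards the front and lower it.

Request:
{"op": "step_arm", "data": {"targets": [[[-0.001, -0.004, 0.01], [0, 0, 0], -1], [[0, 0, 0.016], [0, 0, 0], -1], [[0, 0, 0.014], [0, 0, 0], -1], [[0, 0, 0.01], [0, 0, 0], -1], [[0, 0, 0.005], [0, 0, 0], -1], [[0, 0, 0.003], [0, 0, 0], -1], [[0, 0, 0.002], [0, 0, 0], -1], [[0, 0, 0], [0, 0, 0], -1]]}}

```text
t: 26.3
eef_pos: [0.5606, -0.4198, 0.1364]
ee_rot: [3.139, 0.0, 1.689]
force: [-1.1, -0.2, -5.3]
width: 0.0193
```

```bash
python3 boxchk.py 15
```

```text
t 26.3 p [ 0.5606 -0.4198  0.1364] rpy [1.7987e+02 3.0000e-02 9.6780e+01] F [-1.1 -0.2 -5.3] M [-0.2   0.51 -0.  ] w 0.0193
top 751 plate z 0.1551 ends 0.1582 0.152 slopes deg [ 1.87 28.44] lid in stand frame (array([ -4.7, -58.5]), array([ 10.1, 202.1]), -3.78) x [-105.5   93.7] y [-68.3 -48.1]
scene 1183 plate z 0.1263 ends 0.1267 0.1259 slopes deg [0.24 0.11] lid in stand frame (array([-8.2, -1.4]), array([209.3, 152.8]), 1.21) x [-105.1   93.9] y [-74.1  72.8]
```

View pics/g15.png

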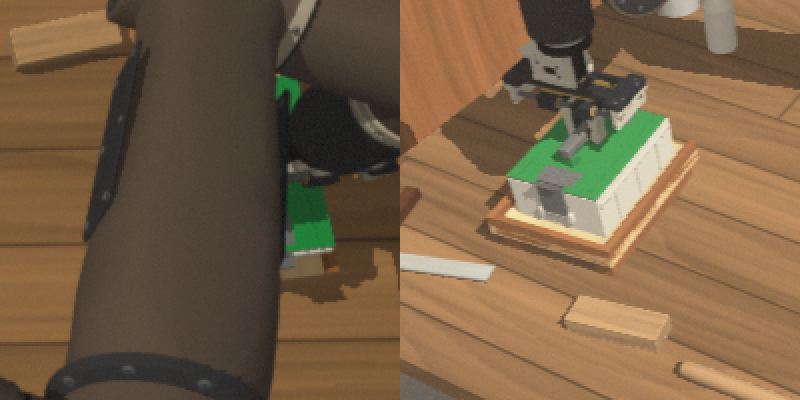

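The box is just touching the board: the load has dropped to 5.3 N and the plate is at 0.126. I'll ease it down slightly, release and retreat upwards.

Request:
{"op": "step_arm", "data": {"targets": [[[0, 0, 0.001], [0, 0, 0], -1], [[0, 0, 0], [0, 0, 0], -1], [[0, 0, 0], [0, 0, 0], 0.2], [[0, 0, 0], [0, 0, 0], 0.2], [[0, 0, 0], [0, 0, 0], 0.2], [[0, 0, -0.01], [0, 0, 0], 0.2], [[0, 0, -0.03], [0, 0, 0], 0.2], [[0, 0, -0.04], [0, 0, 0], 0.2]]}}

```text
t: 27.2
eef_pos: [0.5595, -0.419, 0.214]
ee_rot: [-3.14, -0.002, 1.689]
force: [0.9, -0.4, -0.2]
width: 0.0523
```

Request:
{"op": "step_arm", "data": {"targets": [[[0.02, 0, -0.04], [0, 0, 0], 0.2], [[0.045, 0, 0], [0, 0, 0], 0.2], [[0.045, 0, 0], [0, 0, 0], 0.2], [[0.045, 0, 0], [0, 0, 0], 0.2], [[0.045, 0, 0], [0, 0, 0], 0.2], [[0.045, 0, 0], [0, 0, 0], 0.2], [[0.045, 0, 0], [0, 0, 0], 0.2], [[0.045, 0, 0], [0, 0, 0], 0.2]]}}

```text
t: 28.0
eef_pos: [0.5205, -0.0851, 0.2558]
ee_rot: [3.138, -0.001, 1.689]
force: [0.6, 0.7, 0.4]
width: 0.0528
```

Request:
{"op": "step_arm", "data": {"targets": [[[0.045, 0, 0], [0, 0, 0], 0.2], [[0.045, 0, 0], [0, 0, 0], 0.2], [[0.045, 0, 0], [0, 0, 0], 0.2], [[0.045, 0, 0], [0, 0, 0], 0.2], [[0, 0, 0], [0, 0, 0], 0.2], [[0, 0, 0], [0, 0, 0], 0.2], [[0, 0, 0], [0, 0, 0], 0.2], [[0, 0, 0], [0, 0, 0], 0.2]]}}

```text
t: 28.8
eef_pos: [0.4997, 0.091, 0.255]
ee_rot: [3.14, -0.001, 1.688]
force: [0.5, -0.6, 0.1]
width: 0.0524
```

```bash
python3 boxchk.py 16; python3 - <<'E'
from plan import *
C=Cam('top').cloud(load('top',16)[1]); C0=Cam('top').cloud(load('top',0)[1])
for n,(u0,v0,u1,v1) in(('hammer',(235,110,350,165)),('jar',(180,118,220,165)),('offcut',(360,120,425,160))):
    for cc in(C0,C):
        m=big((cc[...,2]>.012)&(cc[...,2]<.2),(u0,v0,u1,v1)); print(n,rect(cc[m]))
E
```

```text
t 28.8 p [0.4997 0.091  0.255 ] rpy [ 1.799e+02 -4.000e-02  9.669e+01] F [ 0.5 -0.6  0.1] M [-0.05 -0.04 -0.03] w 0.0524
top 4257 plate z 0.1247 ends 0.1245 0.1248 slopes deg [-0.09  0.03] lid in stand frame (array([-4.1, -1.8]), array([152.7, 205.1]), -0.23) x [-104.7   95. ] y [-75.7  71.6]
scene 1513 plate z 0.1254 ends 0.1258 0.1251 slopes deg [0.22 0.08] lid in stand frame (array([-7. , -1.9]), array([156.2, 209.9]), -0.08) x [-108.1   93.8] y [-74.9  72.4]
hammer (array([768.6,  23. ]), array([269.7,  89.3]), 88.87)
hammer (array([777.1, -12.6]), array([ 27.1, 200. ]), -86.52)
jar (array([752.4, 258.2]), array([67.8, 66.6]), 68.81)
jar (array([753.3, 258.5]), array([64.8, 66.6]), -5.81)
offcut (array([ 760.1, -239. ]), array([ 51.8, 141.9]), -78.87)
offcut (array([ 759.7, -238.7]), array([ 51.9, 140.9]), -78.62)
```

View pics/g16.png

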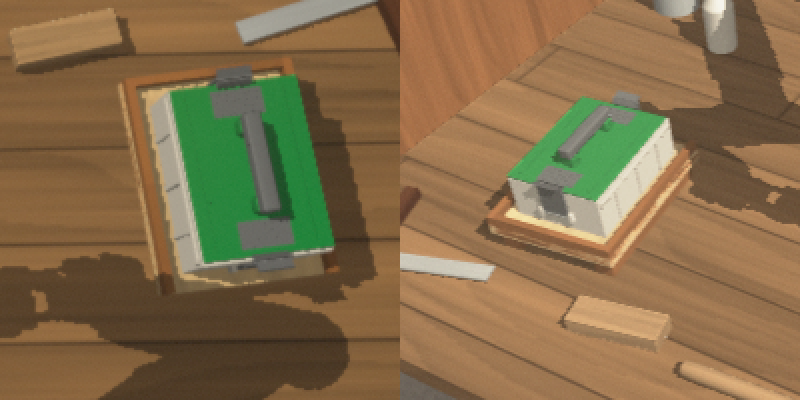

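The box is flat on the board: plate at 0.125 at both ends, centred at about x −4, y −2 mm. The jar and offcut haven't moved. The arm probably hides part of the hammer in the top view, so I'll check it in the scene view.

```bash
python3 - <<'E'
from plan import *
S=Cam('scene')
for i in(0,16):
    C=S.cloud(load('scene',i)[1]); m=big((C[...,2]>.012)&(C[...,2]<.05)&(C[...,0]>.7)&(C[...,1]>-.14)&(C[...,1]<.2)); print(i,rect(C[m]),m.sum())
s=arm.get_state(); print(s['t'],np.abs(s['qd']).max())
ticket.job_done()
E
```

```text
0 (array([775.7,  24.7]), array([272.9,  89.9]), 89.24) 1089
16 (array([767.6,  26.8]), array([274.6,  90. ]), 85.74) 1088
28.9 0.0026507511423024353
the job is handed in; nothing more can be done
```

```bash
python3 - <<'E'
import numpy as np
a=np.load('scene0.npz')['p'][235:295,175:285].astype(int);b=np.load('scene16.npz')['p'][235:295,175:285].astype(int)
print((abs(a-b).max(2)>30).sum(), abs(a-b).mean())
E
```

```text
0 3.3368686868686868
```

The job is handed in at about 29 s of the 72 s allowed: the plane is shut in the box and the box sits on the stand. The hand-in gave no verdict, so this rests on my own checks.

**What I did:** I laid the plane sole-down in the box, within 1 mm of the middle. I set the lid on the catches and pressed each pad with about 25 N. Then I lifted the closed box by its handle onto the stand, released it and drew the arm clear.

**Last checks:**
- **Lid:** it is home at both ends. The plate top reads 0.1245 and 0.1248 m in the top view, where 0.125 m means home with the box on the board. The scene view gives 0.1258 and 0.1251 m.
- **Box on the stand:** it is level within 0.25°. It sits about 4 mm towards the front and 2 mm sideways of centre, inside the limits, with yaw within 0.3°.
- **Plane:** I could not see it once the lid was on. The last view before closing showed it sole-down in the middle, and the box stayed level while carried.
- **Jar and offcut:** they are where they started, within 1 mm.

**Checks that disagreed:**
- **Hammer:** its fitted outline shifted between the first and last views. In the top view the arm probably hid part of it. In the scene view the fit moved about 8 mm and 3.5°, but that patch of the picture shows no changed pixels, so I take the hammer as unmoved. I made that pixel comparison after handing in.
- **Cameras:** the scene camera read x about 4–7 mm further out than the top camera. The gripper matched the top camera, so I used that one.
- **Lid fits under the arm:** top-view fits of the lid while the arm covered it were wrong, and I disregarded them.

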